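# Load the finishing bowl with tube plugs

## Task

Get the small finishing machine ready to run: first press its clamp lever down until it snaps over and stays down. Then gather every tube plug lying about on the bench into the steel cup with those already in it, and only when all of them are in the cup together, pour them from the cup into the machine's bowl; none may be left outside the bowl. Finally stand the empty cup upright on its rubber mat again, and do not disturb the roll, jar, screwdriver and tube lying about.

Things in the scene. Friction and masses are not known exactly. Their poses are not given: they have to be found in the camera images.
- lever (a joint): the clamp lever on the near side of the finishing machine: 0 = raised, as at the start, 0.62 = fully down. An over-centre spring pushes it up with about 9 N at the knob at first, less and less on the way down; past about 0.42 rad it snaps over dead centre, goes down by itself and is held down. Let go before that and it springs up again
- lever_knob (a point): centre of the black ball knob (26 mm in diameter) at the end of the clamp lever. The knob is 75 mm from the lever's pivot and turns down about it; the pivot is on the bowl side of the knob, 70 mm above the bench and 105 mm from the bowl's axis; when raised the arm slopes up 0.40 rad from the pivot, when down it slopes down 0.22 rad: the knob's centre goes from 99 mm to 54 mm above the bench and is about 175 mm from the bowl's axis
- bowl_floor (a point): centre of the inner floor of the finishing machine's fixed black bowl, a round tub with upright walls: inner diameter 170 mm, outer 180 mm, its floor 45 mm and its rim 120 mm above the bench; the -x axis of this point is the direction of the clamp lever from the bowl
- cup_mid (a point): the open steel cup, loose: the point is on its axis half-way up. It is 70 mm high, 54 mm in outer diameter at the bottom and 68 mm at the rim, wall 3 mm, floor 4 mm thick, no handle; z axis points out of its mouth; 140 g empty. Some tube plugs lie in it at the start
- mat_top (a point): centre of the top of the cup's mat, a fixed black rubber disc, 110 mm in diameter and 4 mm thick; its top is 4 mm above the bench. The cup stands on it at the start
- stray0_mid (a point): stray on the bench at the start, standing on its flat bottom: a solid turned aluminium tube plug: a round body 22 mm in diameter and 10 mm high with a flat bottom and a smaller domed head on top (radius 8.5 mm), 17 mm high in all; the point is on its axis 8 mm above its flat bottom, its z axis points out of the dome; about 18 g. Plugs dropped one on another do not stack but roll off to the side (may be absent)
- stray1_mid (a point): stray on the bench at the start, standing on its flat bottom: a solid turned aluminium tube plug: a round body 22 mm in diameter and 10 mm high with a flat bottom and a smaller domed head on top (radius 8.5 mm), 17 mm high in all; the point is on its axis 8 mm above its flat bottom, its z axis points out of the dome; about 18 g. Plugs dropped one on another do not stack but roll off to the side (may be absent)
- stray2_mid (a point): stray on the bench at the start, standing on its flat bottom: a solid turned aluminium tube plug: a round body 22 mm in diameter and 10 mm high with a flat bottom and a smaller domed head on top (radius 8.5 mm), 17 mm high in all; the point is on its axis 8 mm above its flat bottom, its z axis points out of the dome; about 18 g. Plugs dropped one on another do not stack but roll off to the side (may be absent)
- stray3_mid (a point): stray on the bench at the start, standing on its flat bottom: a solid turned aluminium tube plug: a round body 22 mm in diameter and 10 mm high with a flat bottom and a smaller domed head on top (radius 8.5 mm), 17 mm high in all; the point is on its axis 8 mm above its flat bottom, its z axis points out of the dome; about 18 g. Plugs dropped one on another do not stack but roll off to the side (may be absent)
- stray4_mid (a point): stray on the bench at the start, standing on its flat bottom: a solid turned aluminium tube plug: a round body 22 mm in diameter and 10 mm high with a flat bottom and a smaller domed head on top (radius 8.5 mm), 17 mm high in all; the point is on its axis 8 mm above its flat bottom, its z axis points out of the dome; about 18 g. Plugs dropped one on another do not stack but roll off to the side (may be absent)
- stray5_mid (a point): stray on the bench at the start, standing on its flat bottom: a solid turned aluminium tube plug: a round body 22 mm in diameter and 10 mm high with a flat bottom and a smaller domed head on top (radius 8.5 mm), 17 mm high in all; the point is on its axis 8 mm above its flat bottom, its z axis points out of the dome; about 18 g. Plugs dropped one on another do not stack but roll off to the side (may be absent)
- stray6_mid (a point): stray on the bench at the start, standing on its flat bottom: a solid turned aluminium tube plug: a round body 22 mm in diameter and 10 mm high with a flat bottom and a smaller domed head on top (radius 8.5 mm), 17 mm high in all; the point is on its axis 8 mm above its flat bottom, its z axis points out of the dome; about 18 g. Plugs dropped one on another do not stack but roll off to the side (may be absent)
- inside0_mid (a point): in the cup at the start: a solid turned aluminium tube plug: a round body 22 mm in diameter and 10 mm high with a flat bottom and a smaller domed head on top (radius 8.5 mm), 17 mm high in all; the point is on its axis 8 mm above its flat bottom, its z axis points out of the dome; about 18 g. Plugs dropped one on another do not stack but roll off to the side (may be absent)
- inside1_mid (a point): in the cup at the start: a solid turned aluminium tube plug: a round body 22 mm in diameter and 10 mm high with a flat bottom and a smaller domed head on top (radius 8.5 mm), 17 mm high in all; the point is on its axis 8 mm above its flat bottom, its z axis points out of the dome; about 18 g. Plugs dropped one on another do not stack but roll off to the side (may be absent)
- inside2_mid (a point): in the cup at the start: a solid turned aluminium tube plug: a round body 22 mm in diameter and 10 mm high with a flat bottom and a smaller domed head on top (radius 8.5 mm), 17 mm high in all; the point is on its axis 8 mm above its flat bottom, its z axis points out of the dome; about 18 g. Plugs dropped one on another do not stack but roll off to the side (may be absent)
- roll_mid (a point): bystander: roll of white plastic edging standing flat, 100 mm in diameter, 40 mm high, beyond the work area; point half-way up on its axis
- jar_mid (a point): bystander: white jar with a black cap, 60 mm in diameter, 75 mm high; point half-way up
- driver_grip (a point): bystander: screwdriver with a green handle lying across the bench between the robot and the work; the point is on its handle
- pylon_mid (a point): bystander: round aluminium tube, 30 mm in diameter, 200 mm long with round ends, lying lengthwise (away from the robot) on the left of the bench; point at its middle

How it is judged:
By the outcome, as a careful person would: the job done as asked, in the order asked, and still so for the second after the job is handed in, with the robot touching nothing.
Of stray0, stray1, stray2, stray3, stray4, stray5, stray6 only 5 to 7 are there at a start; the rules pass over those that are not, and their reading is None.
Of inside0, inside1, inside2 only 1 to 3 are there at a start; the rules pass over those that are not, and their reading is None.
At some moment in a run one of stray0, stray1, stray2, stray3, stray4, stray5, stray6 may be knocked a few centimetres aside while the robot is not near it.
It also fails if it takes over 200 s, if anything falls off the work surface, if the arm or the gripper's body presses on something with over 40 N, if the wrist force passes 120 N, or if a joint passes its speed limit or range.

## Robot

A 6-joint arm with a two-finger parallel gripper is mounted at the origin on the work surface. World frame = base frame: x ahead of the robot, y to its left, z up, the work surface at z = 0. Lengths are in m, angles in rad, forces in N, time in s.
With the tool pointing down it reaches from about 0.4 to 0.825 m from the base axis. Payload 7 kg.
Tool frame: the origin (TCP) lies at the very end of the fingers, on their centre line; the grasp point (between the pads) lies 19 mm behind it; y points along the fingers, x is the direction in which the jaws open and shut, and the axes are right-handed (so a half turn about y gives the same grasp; the last joint's range is limited). The gripper opens to 88 mm and grips with 3 to 60 N. Pads are 19 mm wide; open, the fingers measure 130 mm over their backs; the gripper's body (78 mm by 193 mm) begins 47 mm behind the grasp point.
Start: joints at [-0.956, 0.359, 0.012, 0, -1.224, -0.288], TCP at [0.217, -0.639, 0.227] pointing down, gripper open.
Joint ranges: [-3.07, 3.07], [-1.43, 2.12], [-1.02, 1.25], [-3.03, 1.67], [-3.05, -0], [-3.03, 3.03]. Speed limits (rad/s): [2.39, 2.39, 3.01, 3.14, 3.14, 3.14].

## Interface

Orientations are given as [roll, pitch, yaw] about the fixed x, y, z axes, in that order (R = Rz(yaw) Ry(pitch) Rx(roll)).
In Python, from station import arm gives the robot as it stands.
- The arm moves only by the tool move_arm, never from a script. Its arguments are lists of equal length, an entry for each row: "jaw": the closure, from 0 (fully open) to 1 (shut); "offset": the shift along the tool's x, y, z in m, a list of three; "roll": the turn about the tool's y in rad. In form: {"jaw": [jaw, ...], "offset": [[dx, dy, dz], ...], "roll": [roll, ...]}. A call has 1 to 5 rows; each row shifts and turns the commanded pose from where the row before left it, along the tool's axes as they then stand; what a row does not reach is not made up. A row lasts 1/8 s, in which the tool goes at most 62.5 mm and 10.7 degrees, less where a joint would pass 70% of its speed; a pose out of reach is approached as far as the arm can. A call is refused whole if a number of a shift passes 0.0625 or a number of a turn 0.188, either way. A call with a gripper value outside its range is refused whole. The fingers move at their own pace and stop on an object; "grip_force" is the grip in N (left out, the last holds). Time passes only in rows, so rows that do not move let the fingers close. It gives the time, the measured TCP pose, the force and the opening at its end, in the units of the state.
- arm.get_state(): the state, without advancing time (a new reading comes with each control period).
- arm.grab_frame(name): name is "scene" or "top"; returns a dict with "pixels" (384x512x3 uint8, blue, green, red), "fovy" (degrees; the focal length in pixels is half the picture's height over the tangent of half this angle, whatever the lens; pixels are square), "cx", "cy" (the principal point, pixels), "dist_coeffs" ([k1, k2, p1, p2, k3] as OpenCV has them; the pictures are not rectified), "position" and "attitude" of the camera in the world. Camera axes: x right, y down, z forward; pixel columns grow to the right and rows downward; lengths in m; the calibration is good to about 2 mm. A picture is of the moment at which its call begins. There is no depth.
- arm.job_done(): hands the job in, once; it reports no verdict.
Trained networks look in a picture, given as the dict that the camera call returned (one of the last four; its "shot" number tells which), for a name from the list of things; names that differ only in an ending like _2 or _b are one class to them, and where a whole thing is asked for, a point or a joint stands for the part that bears it (a point fixed in the world has none). Each returns a list of dicts, best first, with "p" (0 to 1); they miss things now and then, are a little off and sometimes report something else, mostly with a low value. They report only what shows in the picture. A call takes as long as a camera call.
- arm.recognise(picture, thing): "position" ([x, y, z] in m, in world coordinates, good to about 4 mm: the middle of the surface that is visible of it).
- arm.landmark_of(picture, thing): "position" ([x, y, z] in m, in world coordinates, good to about 4 mm: a listed point, or the origin of a listed thing).
The state is a dict: "t": time; "q": joint angles; "qd": joint speeds; "joint_efforts": joint torques, N m; "eef_pos": TCP position; "ee_rot": TCP orientation; "force": force on the tool from outside, world axes, zero at the start; "moment": the same for the moment, N m; "width": finger opening in m.
Only numpy, scipy, OpenCV 4.12 (cv2) and the standard library are available. Lean on these libraries where they do the work, as an engineer would, in place of code of your own. Each camera call takes 0.05 s, during which the arm holds its last target.

## Working session

There is one attempt and no reset: what is moved stays moved. The work goes in short steps, Python scripts to look and compute and a tool call to move; the robot and the scene stay as the last step left them, time stands still between calls to the robot, and variables do not carry over. Pictures are saved under pics/ and viewed, and the job is handed in when it is done.

Besides the shell and the picture viewer there is one more tool, called after "Emit:" as name([rows], argument=value, ...), one row to a line, values as JSON. move_arm: Moves the arm, as the interface text tells. Its arguments: {"type":"object","properties":{"jaw":{"type":"array","items":{"type":"number"}},"offset":{"type":"array","items":{"type":"array","items":{"type":"number"}}},"roll":{"type":"array","items":{"type":"number"}},"grip_force":{"type":"number"}},"required":["jaw","offset","roll"]}

```bash
ls -la; mkdir -p pics; python3 - <<'E'
from station import arm
import cv2
print(arm.get_state())
for n in ("scene","top"):
    f=arm.grab_frame(n); cv2.imwrite(f"pics/{n}0.png",f["pixels"])
    print({k:v for k,v in f.items() if k!="pixels"})
E
```

```text
total 12
drwxr-xr-x  3 agent agent 4096 Dec  6 14:29 .
drwxr-xr-x 23 root  root  4096 Dec  6 14:29 ..
drwxr-xr-x  2 agent agent 4096 Dec  6 14:29 pics
{'t': 0.0, 'q': array([-9.55896693e-01,  3.59367888e-01,  1.10232394e-02, -3.52590655e-04,
       -1.22413704e+00, -2.88102166e-01]), 'qd': array([-0.00014918, -0.00028991, -0.00173707,  0.00120887,  0.00168969,
       -0.00198831]), 'joint_efforts': array([-3.73946577e-04, -5.82717812e+01,  2.93044442e+01,  6.99750245e+00,
        6.56617165e-03, -1.45724393e-04]), 'eef_pos': array([ 0.21648162, -0.6387911 ,  0.22561906]), 'ee_rot': array([-1.57063521e+00, -1.71008277e-03,  1.89747358e+00]), 'force': array([ 0.32661098,  0.30343321, -0.27699506]), 'moment': array([-0.01092713, -0.03357528,  0.05634207]), 'width': 0.08771456343240366}
{'fovy': 53.71951198460762, 'cx': 253.73457959445096, 'cy': 194.20471358464087, 'dist_coeffs': array([-0.04999925,  0.        ,  0.        ,  0.        ,  0.        ]), 'position': array([1.12090725, 0.08315418, 0.84723006]), 'attitude': array([-2.52165402,  0.01054063,  1.60422846]), 'shot': 1}
{'fovy': 46.640614813394365, 'cx': 255.09926758060016, 'cy': 196.9612796567984, 'dist_coeffs': array([-0.08285213,  0.        ,  0.        ,  0.        ,  0.        ]), 'position': array([0.28306773, 0.08278738, 1.39237915]), 'attitude': array([-2.91897639,  0.00602861, -1.68769335]), 'shot': 2}
```

View pics/scene0.png

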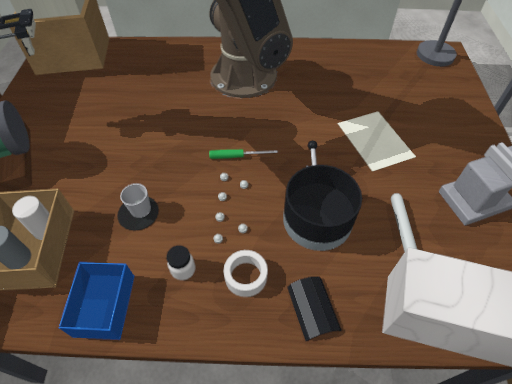

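View pics/top0.png

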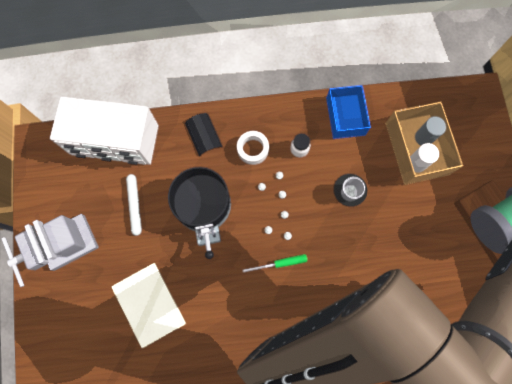

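```bash
cat > h.py <<'E'
from station import arm
import numpy as np, cv2
from scipy.spatial.transform import Rotation as R
def K(f):
    fl=192/np.tan(np.radians(f["fovy"])/2)
    return np.array([[fl,0,f["cx"]],[0,fl,f["cy"]],[0,0,1]])
def ray(f,u,v):
    p=cv2.undistortPoints(np.array([[[u,v]]],float),K(f),f["dist_coeffs"])[0,0]
    d=R.from_euler('xyz',f["attitude"]).apply([p[0],p[1],1.]); return f["position"],d
def onplane(f,u,v,z):
    o,d=ray(f,u,v); return o+d*(z-o[2])/d[2]
def proj(f,P):
    Rw=R.from_euler('xyz',f["attitude"]); pc=Rw.inv().apply(np.atleast_2d(P)-f["position"])
    return cv2.projectPoints(pc.reshape(-1,1,3),np.zeros(3),np.zeros(3),K(f),f["dist_coeffs"])[0][:,0]
def tri(f1,p1,f2,p2):
    o1,d1=ray(f1,*p1);o2,d2=ray(f2,*p2)
    A=np.c_[d1,-d2]; s=np.linalg.lstsq(A,o2-o1,rcond=None)[0]
    a=o1+d1*s[0];b=o2+d2*s[1]; return (a+b)/2,np.linalg.norm(a-b)
E
python3 - <<'E'
from h import *
np.set_printoptions(precision=4,suppress=True)
for n in ("scene","top"):
    f=arm.grab_frame(n)
    for th in ["lever_knob","bowl_floor","cup_mid","mat_top","stray0_mid","inside0_mid","roll_mid","jar_mid","driver_grip","pylon_mid"]:
        for r in arm.landmark_of(f,th): print(n,th,round(r["p"],2),r["position"],proj(f,r["position"])[0].round())
E
```

```text
scene lever_knob 0.61 [0.4206, 0.2095, 0.1001] [313. 144.]
scene bowl_floor 0.8 [0.5952, 0.2252, 0.045] [320. 211.]
scene cup_mid 0.64 [0.5777, -0.2477, 0.0325] [138. 204.]
scene mat_top 0.95 [0.5797, -0.2524, 0.0044] [138. 210.]
scene stray0_mid 0.42 [0.6608, -0.0298, 0.0096] [218. 238.]
scene roll_mid 0.83 [0.7578, 0.0457, 0.0214] [247. 273.]
scene jar_mid 0.84 [0.7411, -0.111, 0.0359] [180. 262.]
scene jar_mid 0.46 [0.577, -0.246, 0.0325] [138. 203.]
scene jar_mid 0.37 [0.5288, -0.0352, 0.0083] [221. 195.]
scene driver_grip 0.72 [0.3802, -0.017, 0.014] [231. 153.]
scene pylon_mid 0.6 [0.6172, 0.4401, 0.0157] [404. 226.]
top lever_knob 0.48 [0.422, 0.2077, 0.1021] [209. 254.]
top bowl_floor 0.71 [0.5977, 0.223, 0.0477] [201. 200.]
top cup_mid 0.54 [0.5762, -0.2487, 0.0367] [352. 190.]
top cup_mid 0.19 [0.5977, 0.2231, 0.0439] [201. 200.]
top mat_top 0.84 [0.5866, -0.251, 0.0016] [350. 189.]
top mat_top 0.65 [0.6167, 0.4446, 0.0173] [132. 204.]
top stray0_mid 0.69 [0.5774, -0.2351, 0.018] [346. 191.]
top stray0_mid 0.62 [0.5747, -0.2469, 0.0396] [351. 190.]
top stray0_mid 0.4 [0.663, -0.0304, 0.0072] [279. 174.]
top inside0_mid 0.55 [0.5613, -0.2546, 0.0148] [353. 196.]
top roll_mid 0.9 [0.7589, 0.0463, 0.0174] [252. 147.]
top roll_mid 0.31 [0.6142, 0.4436, 0.0175] [133. 205.]
top jar_mid 0.74 [0.6631, -0.0327, 0.0075] [279. 174.]
top jar_mid 0.73 [0.7421, -0.1094, 0.036] [300. 145.]
top jar_mid 0.5 [0.5338, -0.032, 0.0065] [285. 213.]
top jar_mid 0.33 [0.5909, -0.2576, 0.021] [353. 186.]
top driver_grip 0.54 [0.3813, -0.0195, 0.0138] [287. 261.]
top pylon_mid 0.68 [0.6185, 0.4436, 0.0166] [133. 203.]
```

The pictures show six white plugs: scene (224,177), (244,184), (222,196), (220,216), (242,228), (218,238). The cup on its mat is at (135,200), the bowl at (322,205) and the raised knob at (313,145). Next I'll measure the plugs in both views.

```bash
cat >> h.py <<'E'
def blobs(f,lo=150,box=None,amax=200,amin=12):
    hsv=cv2.cvtColor(f["pixels"],cv2.COLOR_BGR2HSV)
    m=((hsv[...,2]>lo)&(hsv[...,1]<90)).astype(np.uint8)
    n,l,s,c=cv2.connectedComponentsWithStats(m)
    o=[]
    for i in range(1,n):
        if amin<=s[i,4]<=amax:
            P=onplane(f,*c[i],0.011)
            if 0.35<P[0]<0.85 and -0.5<P[1]<0.6: o.append((c[i],s[i,4],P))
    return o
E
cat > strays.py <<'E'
from h import *
np.set_printoptions(precision=4,suppress=True)
import sys
tag=sys.argv[1]
fs=arm.grab_frame("scene");ft=arm.grab_frame("top")
for f,n in((fs,"scene"),(ft,"top")): cv2.imwrite(f"pics/{n}_{tag}.png",f["pixels"])
S=blobs(fs);T=blobs(ft)
for c,a,P in S: print("S",c,a,P)
for c,a,P in T: print("T",c,a,P)
for c,a,P in S:
    if not T: break
    j=min(T,key=lambda t:np.linalg.norm(t[2]-P))
    if np.linalg.norm(j[2]-P)<.02:
        print("pair",*tri(fs,c,ft,j[0]))
print(arm.get_state()["t"],arm.get_state()["eef_pos"])
E
python3 strays.py 1
python3 - <<'E'
import cv2
a=cv2.imread('pics/scene_1.png')[130:290,90:350]
cv2.imwrite('pics/z1.png',cv2.resize(a,None,fx=3,fy=3,interpolation=2))
a=cv2.imread('pics/top_1.png')[120:290,160:390]
cv2.imwrite('pics/z2.png',cv2.resize(a,None,fx=3,fy=3,interpolation=2))
E
```

```text
S [312.9683 156.4921] 63 [0.3851 0.2226 0.011 ]
S [253.4091 152.0909] 22 [0.3723 0.0483 0.011 ]
S [223.     175.7059] 34 [ 0.4629 -0.0342  0.011 ]
S [242.6571 183.4   ] 35 [0.4887 0.0225 0.011 ]
S [140.6    193.0667] 60 [ 0.5288 -0.2555  0.011 ]
S [123.6875 197.6562] 32 [ 0.5453 -0.299   0.011 ]
S [221.5238 195.5238] 42 [ 0.5312 -0.0326  0.011 ]
S [218.5581 215.8837] 43 [ 0.5964 -0.035   0.011 ]
S [241.8235 227.5882] 51 [0.63   0.0275 0.011 ]
S [217.0192 237.7115] 52 [ 0.6611 -0.0333  0.011 ]
S [176.7938 269.1546] 97 [ 0.7492 -0.122   0.011 ]
T [300.32  150.712] 125 [ 0.7308 -0.1099  0.011 ]
T [279.2264 174.8868] 53 [ 0.6578 -0.031   0.011 ]
T [261.5882 186.4314] 51 [0.6264 0.03   0.011 ]
T [282.24 194.14] 50 [ 0.5936 -0.0323  0.011 ]
T [284.3846 214.25  ] 52 [ 0.5282 -0.0306  0.011 ]
T [268.2778 229.4815] 54 [0.4861 0.0258 0.011 ]
T [287.3455 235.4545] 55 [ 0.4604 -0.031   0.011 ]
T [259.274  267.1644] 73 [0.3732 0.0677 0.011 ]
pair [0.3734 0.058  0.0124] 0.01928323018023476
pair [ 0.4609 -0.0329  0.0083] 0.003318481359706742
pair [0.4866 0.024  0.0083] 0.003375681969640982
pair [ 0.5289 -0.032   0.0077] 0.0022506563839107957
pair [ 0.5944 -0.034   0.0078] 0.002878739099313836
pair [0.6275 0.0285 0.0068] 0.002575166455341218
pair [ 0.6589 -0.0326  0.0071] 0.002519901344886885
1.3 [ 0.2167 -0.6393  0.2266]
```

View pics/z1.png

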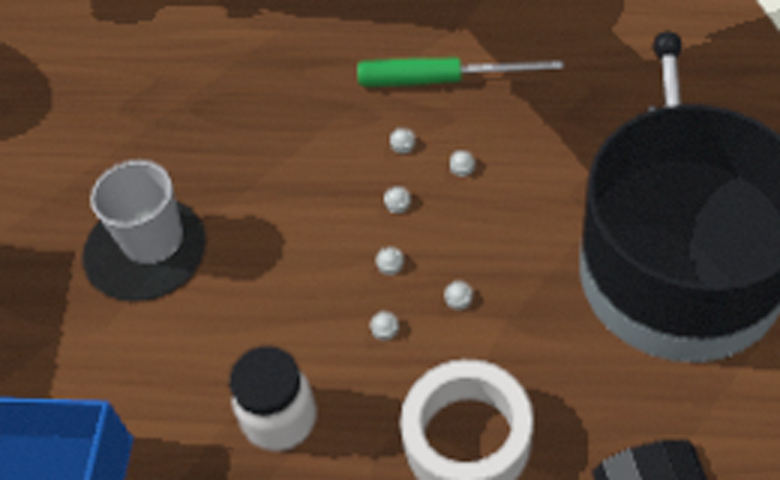

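View pics/z2.png

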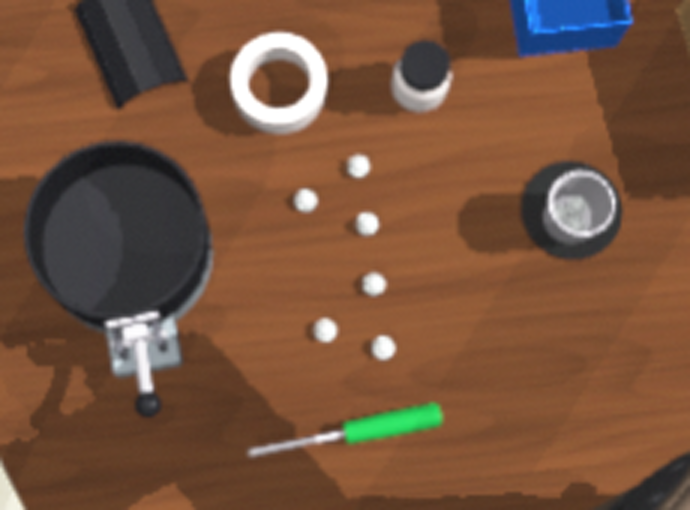

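Emit:
move_arm([
  [0, 0, 0],
  [0, 0, 0],
  [0.05, 0, -0.035],
  [0.05, 0, -0.035],
  [0.05, 0, -0.035],
], jaw=[1, 1, 1, 1, 1], roll=[0.163, 0.163, 0, 0, 0], grip_force=20)

```text
t: 1.92
eef_pos: [0.3223, -0.4878, 0.2266]
ee_rot: [-1.571, 0.0, 1.571]
force: [1.6, -0.7, 1.2]
width: 0.0432
```

Emit:
move_arm([
  [0.05, 0, -0.035],
  [0.05, 0, -0.035],
  [0.05, 0, -0.035],
  [0.05, 0, -0.035],
  [0.05, 0, -0.035],
], jaw=[1, 1, 1, 1, 1], roll=[0, 0, 0, 0, 0])

```text
t: 2.55
eef_pos: [0.4973, -0.2372, 0.227]
ee_rot: [-1.572, 0.0, 1.572]
force: [0.5, -1.5, 0.1]
width: 0.0003
```

Emit:
move_arm([
  [0.056, 0, 0.01],
  [0.056, 0, 0.01],
  [0.056, 0, 0.01],
  [0.056, 0, 0.01],
  [0.056, 0, 0.01],
], jaw=[1, 1, 1, 1, 1], roll=[0, 0, 0, 0, 0])

```text
t: 3.18
eef_pos: [0.4456, 0.0427, 0.227]
ee_rot: [-1.572, -0.001, 1.572]
force: [1.5, 1.2, 0.2]
width: 0.0004
```

Emit:
move_arm([
  [0.056, 0, 0.01],
  [0.056, 0, 0.01],
  [0.054, 0, 0.008],
  [0, 0.045, 0],
  [0, 0.045, 0],
], jaw=[1, 1, 1, 1, 1], roll=[0, 0, 0, 0, 0])

```text
t: 3.8
eef_pos: [0.4179, 0.2082, 0.136]
ee_rot: [-1.572, -0.002, 1.574]
force: [-0.2, -0.5, -0.5]
width: 0.0006
```

```bash
python3 - <<'E'
from h import *
for n in("scene","top"):
    f=arm.grab_frame(n)
    print(arm.landmark_of(f,"lever_knob")); 
    if n=="scene": a=f["pixels"][80:240,240:440]
    else: a=f["pixels"][150:310,120:320]
    cv2.imwrite(f'pics/k_{n}.png',cv2.resize(a,None,fx=3,fy=3,interpolation=2))
s=arm.get_state();print(s["eef_pos"],s["force"])
E
```

```text
[{'position': [0.4213, 0.2074, 0.1017], 'p': 0.57}]
[]
[0.41828454 0.20685264 0.13724107] [ 0.48277664  0.29672026 -0.03520546]
```

View pics/k_scene.png

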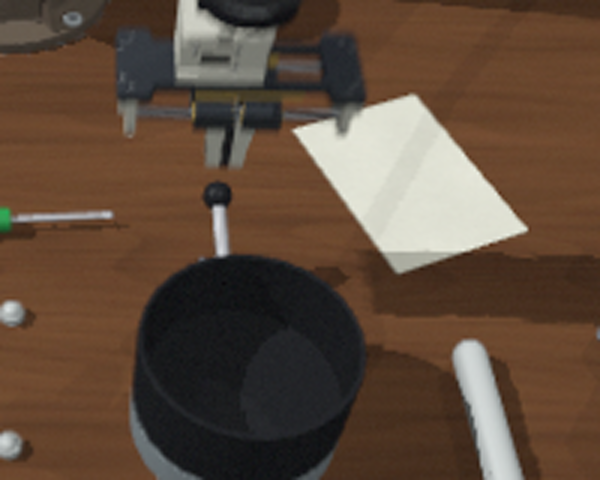

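Emit:
move_arm([
  [0, 0.015, 0],
  [0, 0.012, 0],
  [0, 0.01, 0],
  [0, 0.01, 0],
  [0, 0.01, 0],
], jaw=[1, 1, 1, 1, 1], roll=[0, 0, 0, 0, 0])

```text
t: 4.62
eef_pos: [0.4187, 0.2074, 0.0803]
ee_rot: [-1.572, -0.002, 1.572]
force: [-0.2, -0.1, -0.1]
width: 0.0005
```

Emit:
move_arm([
  [0, 0.005, 0],
  [0, 0.003, 0],
  [0, 0.0, 0],
], jaw=[1, 1, 1], roll=[0, 0, 0])

```text
t: 5.0
eef_pos: [0.4181, 0.2069, 0.0715]
ee_rot: [-1.571, 0.0, 1.572]
force: [0.2, 0.5, 0.7]
width: 0.0004
```

```bash
python3 - <<'E'
from h import *
f=arm.grab_frame("scene")
print(arm.landmark_of(f,"lever_knob")); 
cv2.imwrite(f'pics/k2.png',cv2.resize(f["pixels"][80:240,240:440],None,fx=3,fy=3,interpolation=2))
s=arm.get_state();print(s["eef_pos"],s["force"])
E
```

```text
[{'position': [0.4201, 0.2089, 0.0528], 'p': 0.65}]
[0.41814772 0.20701364 0.0717485 ] [ 0.21354489 -1.05066458 -0.35563814]
```

View pics/k2.png

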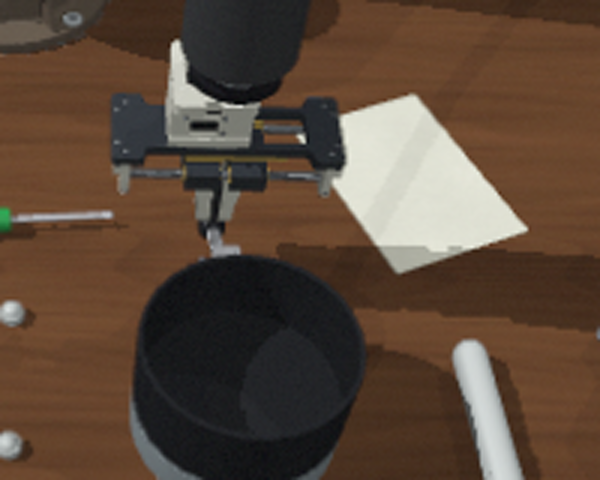

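Emit:
move_arm([
  [0, -0.05, 0],
  [-0.05, -0.02, -0.02],
  [-0.05, 0, -0.02],
  [-0.05, 0, -0.02],
  [-0.033, 0.03, -0.008],
], jaw=[1, 0.5, 0.5, 0.5, 0.5], roll=[0, 0, 0, 0, 0])

```text
t: 5.72
eef_pos: [0.4887, 0.0228, 0.1135]
ee_rot: [-1.576, -0.002, 1.571]
force: [0.9, 0.5, -0.5]
width: 0.0348
```

```bash
python3 strays.py 2; python3 - <<'E'
from h import *
f=arm.grab_frame("scene")
print(arm.landmark_of(f,"lever_knob")); 
cv2.imwrite(f'pics/k3.png',cv2.resize(f["pixels"][100:280,170:380],None,fx=3,fy=3,interpolation=2))
E
```

```text
S [266.1481 151.5185] 27 [0.3691 0.0858 0.011 ]
S [310.913  159.3913] 23 [0.3964 0.216  0.011 ]
S [222.8125 175.6562] 32 [ 0.4628 -0.0347  0.011 ]
S [242.5758 183.4848] 33 [0.489  0.0223 0.011 ]
S [142.069  187.8276] 29 [ 0.5109 -0.2551  0.011 ]
S [122.6087 198.6957] 23 [ 0.5488 -0.3011  0.011 ]
S [221.3947 195.6053] 38 [ 0.5315 -0.033   0.011 ]
S [218.0294 216.    ] 34 [ 0.5968 -0.0364  0.011 ]
S [241.766  227.5957] 47 [0.63   0.0274 0.011 ]
S [216.575 237.875] 40 [ 0.6616 -0.0344  0.011 ]
S [173.0847 269.3729] 59 [ 0.7501 -0.1308  0.011 ]
T [303.     150.0208] 48 [ 0.7321 -0.1189  0.011 ]
T [137.5581 157.3488] 43 [0.772  0.4211 0.011 ]
T [112.6429 156.2857] 14 [0.7859 0.5033 0.011 ]
T [347.8082 190.8767] 73 [ 0.5794 -0.2421  0.011 ]
T [289.1094 221.0547] 128 [ 0.5049 -0.0425  0.011 ]
T [287.8718 235.8462] 39 [ 0.459  -0.0325  0.011 ]
T [258.2254 267.4507] 71 [0.3727 0.071  0.011 ]
pair [0.3725 0.0784 0.0149] 0.014795698140832283
pair [ 0.4596 -0.034   0.0069] 0.0024739177134858676
5.825 [0.4846 0.0209 0.1092]
[{'position': [0.4126, 0.2104, 0.0564], 'p': 0.5}, {'position': [0.6196, 0.4411, 0.0174], 'p': 0.41}]
```

View pics/k3.png

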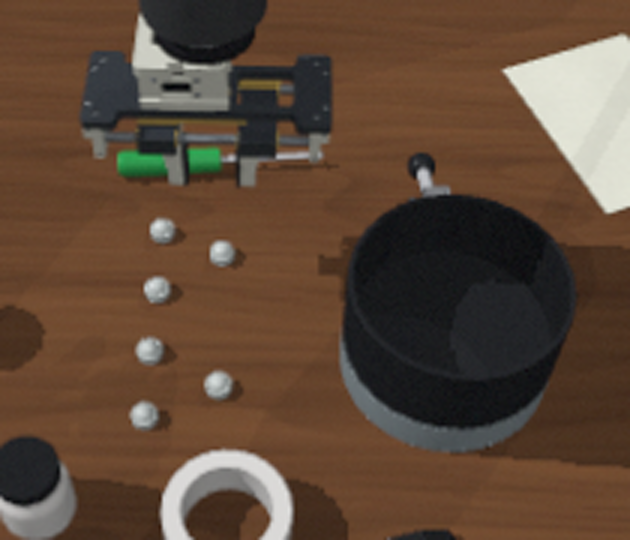

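Emit:
move_arm([
  [0.003, 0.04, -0.002],
  [0, 0.04, 0],
  [0, 0.025, 0],
  [0, 0, 0],
  [0, 0, 0],
], jaw=[0.5, 0.5, 0.5, 0.8, 0.8], roll=[0, 0, 0, 0, 0], grip_force=20)

```text
t: 6.55
eef_pos: [0.4891, 0.0279, 0.0079]
ee_rot: [-1.573, -0.001, 1.573]
force: [0.1, 0.1, -0.5]
width: 0.0289
```

Emit:
move_arm([
  [0, 0, 0],
  [0, -0.02, 0],
], jaw=[1, 1], roll=[0, 0])

```text
t: 6.8
eef_pos: [0.4877, 0.0269, 0.0269]
ee_rot: [-1.57, 0.0, 1.572]
force: [0.3, 0.6, 0.5]
width: 0.0197
```

Emit:
move_arm([
  [0, 0, 0],
  [0, 0, 0],
], jaw=[1, 1], roll=[0, 0])

```text
t: 7.05
eef_pos: [0.4883, 0.0271, 0.027]
ee_rot: [-1.572, -0.001, 1.571]
force: [1.1, 0.6, -0.3]
width: 0.0198
```

```bash
python3 - <<'E'
from h import *
f=arm.grab_frame("scene")
cv2.imwrite(f'pics/k4.png',cv2.resize(f["pixels"][100:280,170:380],None,fx=3,fy=3,interpolation=2))
s=arm.get_state();print(s["eef_pos"],s["width"])
E
```

```text
[0.48804487 0.02694962 0.02663391] 0.019589698606592227
```

View pics/k4.png

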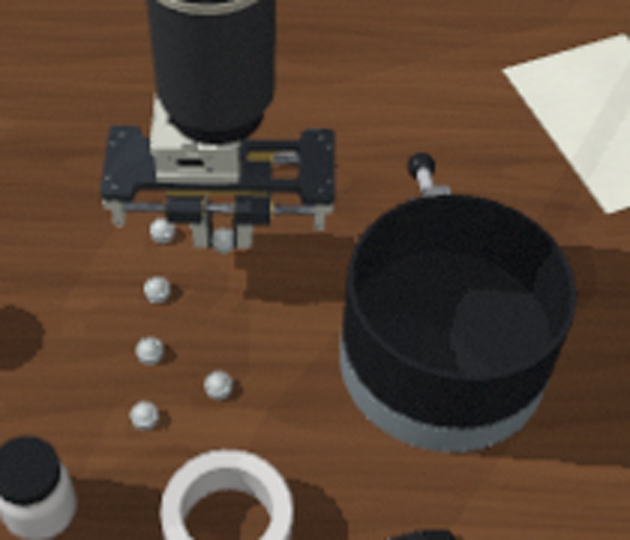

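Emit:
move_arm([
  [0, -0.06, 0],
  [-0.055, -0.015, -0.018],
  [-0.055, 0, -0.018],
  [-0.055, 0, -0.018],
  [-0.055, 0, -0.018],
], jaw=[1, 1, 1, 1, 1], roll=[0, 0, 0, 0, 0])

```text
t: 7.72
eef_pos: [0.5605, -0.1948, 0.1011]
ee_rot: [-1.57, -0.0, 1.572]
force: [0.8, 0.4, 0.2]
width: 0.0194
```

Emit:
move_arm([
  [-0.056, 0, -0.018],
  [0, 0.012, 0],
], jaw=[1, 1], roll=[0, 0])

```text
t: 7.98
eef_pos: [0.5791, -0.2528, 0.0887]
ee_rot: [-1.571, 0.001, 1.567]
force: [-0.6, 0.0, -0.7]
width: 0.0193
```

```bash
python3 - <<'E'
from h import *
for n,(r,c) in dict(scene=(130,70),top=(120,270)).items():
    f=arm.grab_frame(n)
    print(n,[(r["position"],r["p"]) for r in arm.landmark_of(f,"cup_mid")])
    cv2.imwrite(f'pics/d_{n}.png',cv2.resize(f["pixels"][r:r+130,c:c+160],None,fx=4,fy=4,interpolation=2))
s=arm.get_state();print(s["eef_pos"],s["width"])
E
```

```text
scene [([0.5761, -0.2463, 0.0334], 0.75)]
top [([0.5789, -0.2491, 0.0394], 0.6)]
[ 0.57762309 -0.24830109  0.08884106] 0.019518041678495652
```

View pics/d_scene.png

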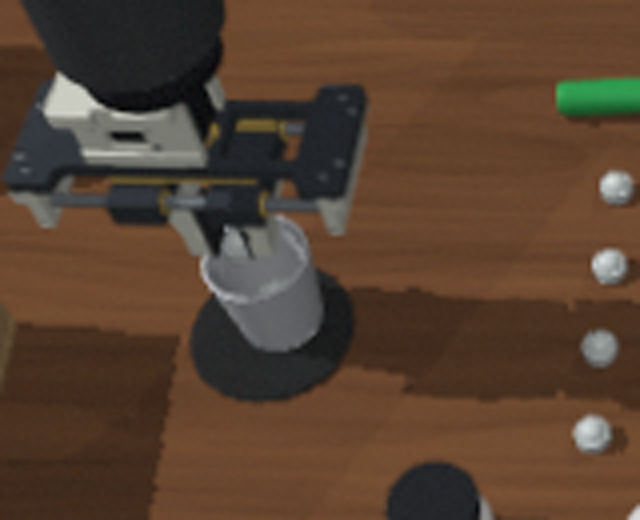

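View pics/d_top.png

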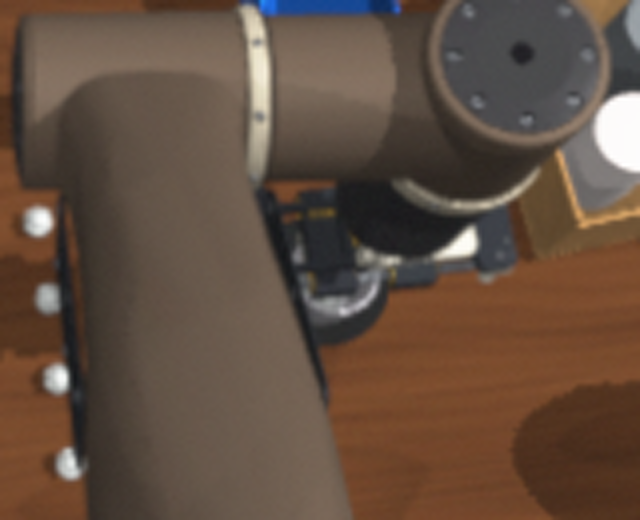

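Emit:
move_arm([
  [0, 0, 0],
  [0, 0, 0],
  [0, -0.02, 0],
  [0.053, 0, 0.029],
  [0.053, 0, 0.029],
], jaw=[0.6, 0.6, 0.6, 0.5, 0.5], roll=[0, 0, 0, 0, 0])

```text
t: 8.8
eef_pos: [0.5198, -0.1418, 0.1099]
ee_rot: [-1.572, -0.0, 1.571]
force: [0.4, 1.4, 0.4]
width: 0.0431
```

```bash
cat > look.py <<'E'
from h import *
import sys
np.set_printoptions(precision=4,suppress=True)
tag=sys.argv[1]
ims=[]
for n,(r,c,w) in dict(scene=(130,100,180),top=(130,230,150)).items():
    f=arm.grab_frame(n)
    ims.append(cv2.resize(f["pixels"][r:r+130,c:c+w],None,fx=2.4,fy=2.4,interpolation=2))
    for c,a,P in blobs(f): 
      if -.4<P[1]<.15 and P[0]>.42: print(n,c.round(),a,P-[0.0025,0 if n=='scene' else 0.001,0] if n=='scene' else P)
cv2.imwrite(f'pics/L{tag}.png',np.hstack(ims))
s=arm.get_state();print(s["t"],s["eef_pos"],s["width"])
E
python3 look.py a
```

```text
scene [223. 176.] 32 [ 0.4603 -0.0347  0.011 ]
scene [142. 188.] 29 [ 0.5084 -0.2551  0.011 ]
scene [122. 198.] 22 [ 0.5457 -0.3017  0.011 ]
scene [138. 202.] 13 [ 0.557  -0.2569  0.011 ]
scene [219. 216.] 41 [ 0.5937 -0.035   0.011 ]
scene [242. 228.] 47 [0.6275 0.0274 0.011 ]
scene [217. 238.] 45 [ 0.6585 -0.0342  0.011 ]
scene [173. 269.] 59 [ 0.7474 -0.1305  0.011 ]
top [302. 150.] 65 [ 0.7318 -0.1162  0.011 ]
top [351. 203.] 75 [ 0.5381 -0.2459  0.011 ]
8.9 [ 0.5176 -0.1393  0.1103] 0.043155971543306165
```

View pics/La.png

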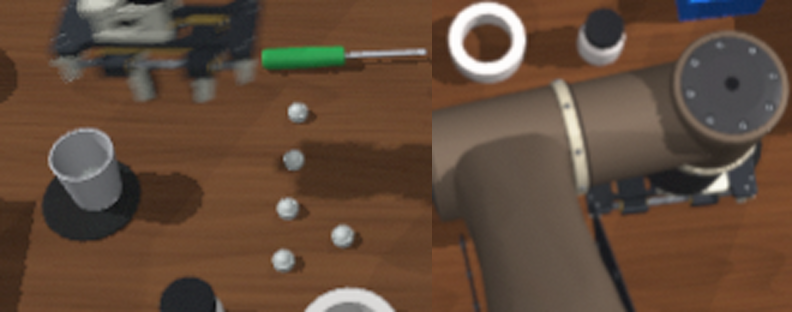

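Emit:
move_arm([
  [0.054, 0, 0.03],
  [0.054, 0, 0.03],
  [0, 0.055, 0],
  [0, 0.047, 0],
  [0, 0.003, 0],
], jaw=[0.5, 0.5, 0.5, 0.5, 1], roll=[0, 0, 0, 0, 0])

```text
t: 9.52
eef_pos: [0.4581, -0.0353, 0.0028]
ee_rot: [-1.566, 0.002, 1.573]
force: [0.0, -0.1, 1.2]
width: 0.0383
```

Emit:
move_arm([
  [0, 0, 0],
  [0, 0, 0],
  [0, -0.055, 0],
], jaw=[1, 1, 1], roll=[0, 0, 0])

```text
t: 9.9
eef_pos: [0.4583, -0.0358, 0.0586]
ee_rot: [-1.565, 0.002, 1.571]
force: [2.2, 1.1, -0.5]
width: 0.0203
```

Emit:
move_arm([
  [0, -0.04, 0],
  [-0.0535, 0, -0.029],
  [-0.0535, 0, -0.029],
  [-0.0535, 0, -0.03],
  [-0.0535, 0, -0.03],
], jaw=[1, 1, 1, 1, 1], roll=[0, 0, 0, 0, 0])

```text
t: 10.52
eef_pos: [0.5798, -0.2513, 0.1018]
ee_rot: [-1.574, 0.0, 1.571]
force: [1.5, 0.6, 0.3]
width: 0.0202
```

Emit:
move_arm([
  [0, 0.012, 0],
  [0, 0, 0],
  [0, 0, 0],
  [0, -0.02, 0],
], jaw=[1, 0.6, 0.6, 0.6], roll=[0, 0, 0, 0])

```text
t: 11.02
eef_pos: [0.5773, -0.2477, 0.1075]
ee_rot: [-1.569, -0.0, 1.573]
force: [0.5, 0.7, 0.6]
width: 0.0345
```

```bash
python3 look.py b
```

```text
scene [123. 195.] 32 [ 0.5356 -0.3014  0.011 ]
scene [221. 196.] 37 [ 0.5289 -0.0333  0.011 ]
scene [217. 238.] 44 [ 0.6587 -0.0342  0.011 ]
scene [173. 269.] 59 [ 0.7476 -0.1308  0.011 ]
top [335. 136.] 182 [ 0.7681 -0.2309  0.011 ]
top [279. 175.] 40 [ 0.6579 -0.0316  0.011 ]
top [386. 178.] 47 [ 0.6063 -0.374   0.011 ]
top [261. 186.] 17 [0.628  0.0324 0.011 ]
top [355. 195.] 39 [ 0.5627 -0.2637  0.011 ]
top [281. 194.] 15 [ 0.5948 -0.0291  0.011 ]
top [284. 214.] 28 [ 0.5285 -0.0288  0.011 ]
11.125 [ 0.5799 -0.2483  0.1108] 0.034930375222735024
```

View pics/Lb.png

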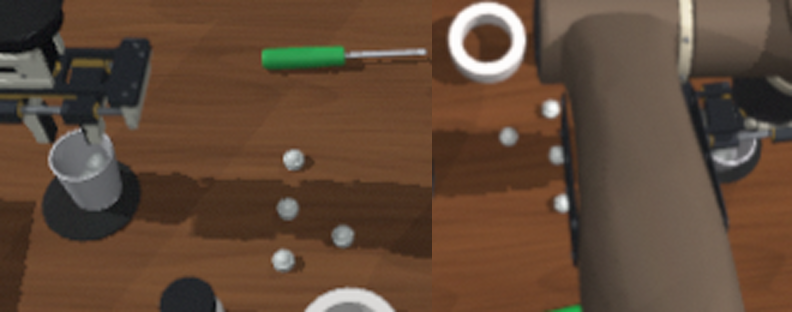

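Emit:
move_arm([
  [0.054, 0, 0.0125],
  [0.054, 0, 0.0125],
  [0.054, 0, 0.0125],
  [0.054, 0, 0.0125],
  [0, 0.055, 0],
], jaw=[0.5, 0.5, 0.5, 0.5, 0.5], roll=[0, 0, 0, 0, 0])

```text
t: 11.75
eef_pos: [0.5314, -0.0282, 0.0566]
ee_rot: [-1.582, -0.003, 1.578]
force: [2.6, 0.0, -0.5]
width: 0.0441
```

Emit:
move_arm([
  [0, 0.048, 0],
  [0, 0.002, 0],
  [0, 0, 0],
  [0, 0, 0],
  [0, -0.055, 0],
], jaw=[0.5, 1, 1, 1, 1], roll=[0, 0, 0, 0, 0])

```text
t: 12.38
eef_pos: [0.5253, -0.0336, 0.0554]
ee_rot: [-1.563, 0.002, 1.571]
force: [1.2, 0.2, 0.4]
width: 0.0208
```

Emit:
move_arm([
  [0, -0.042, 0],
  [-0.054, 0, -0.0125],
  [-0.054, 0, -0.0125],
  [-0.054, 0, -0.0125],
  [-0.054, 0, -0.0125],
], jaw=[1, 1, 1, 1, 1], roll=[0, 0, 0, 0, 0])

```text
t: 13.0
eef_pos: [0.5786, -0.2507, 0.1006]
ee_rot: [-1.572, 0.0, 1.572]
force: [1.6, 0.6, 0.2]
width: 0.0208
```

Emit:
move_arm([
  [0, 0.012, 0],
  [0, 0, 0],
  [0, 0, 0],
  [0, -0.02, 0],
], jaw=[1, 0.6, 0.6, 0.6], roll=[0, 0, 0, 0])

```text
t: 13.5
eef_pos: [0.5775, -0.2476, 0.1071]
ee_rot: [-1.569, -0.001, 1.573]
force: [0.5, -0.1, 0.3]
width: 0.0349
```

```bash
python3 look.py c
```

```text
scene [123. 196.] 28 [ 0.5388 -0.3015  0.011 ]
scene [217. 238.] 45 [ 0.6585 -0.0342  0.011 ]
scene [173. 269.] 59 [ 0.7476 -0.1308  0.011 ]
top [335. 136.] 182 [ 0.768  -0.2304  0.011 ]
top [279. 175.] 40 [ 0.6579 -0.0316  0.011 ]
top [386. 178.] 49 [ 0.6066 -0.3738  0.011 ]
top [261. 186.] 17 [0.628  0.0324 0.011 ]
top [355. 195.] 38 [ 0.5628 -0.2634  0.011 ]
top [281. 194.] 15 [ 0.5948 -0.0291  0.011 ]
13.6 [ 0.58   -0.2481  0.1104] 0.034556072719829634
```

View pics/Lc.png

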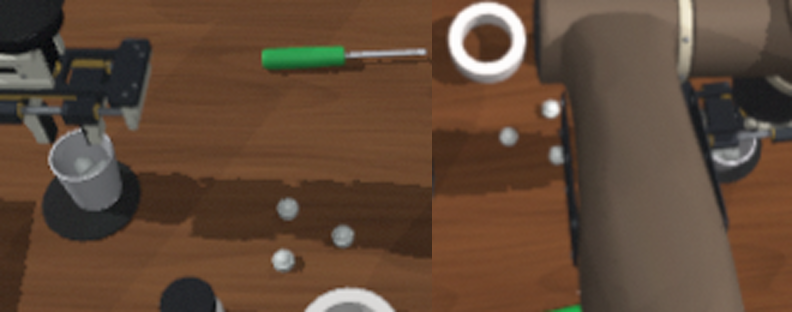

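Emit:
move_arm([
  [0.0535, 0, -0.004],
  [0.0535, 0, -0.004],
  [0.0535, 0, -0.004],
  [0.0535, 0, -0.004],
  [0, 0.055, 0],
], jaw=[0.5, 0.5, 0.5, 0.5, 0.5], roll=[0, 0, 0, 0, 0])

```text
t: 14.22
eef_pos: [0.5985, -0.0298, 0.0565]
ee_rot: [-1.582, -0.002, 1.578]
force: [0.9, 0.1, -1.4]
width: 0.044
```

Emit:
move_arm([
  [0, 0.048, 0],
  [0, 0.002, 0],
  [0, 0, 0],
  [0, 0, 0],
  [0, -0.055, 0],
], jaw=[0.5, 1, 1, 1, 1], roll=[0, 0, 0, 0, 0])

```text
t: 14.85
eef_pos: [0.5911, -0.0354, 0.0547]
ee_rot: [-1.563, 0.001, 1.571]
force: [1.3, -0.4, -0.2]
width: 0.0208
```

Emit:
move_arm([
  [0, -0.042, 0],
  [-0.0535, 0, 0.004],
  [-0.0535, 0, 0.004],
  [-0.0535, 0, 0.004],
  [-0.0535, 0, 0.004],
], jaw=[1, 1, 1, 1, 1], roll=[0, 0, 0, 0, 0])

```text
t: 15.48
eef_pos: [0.5782, -0.2506, 0.1004]
ee_rot: [-1.572, 0.0, 1.572]
force: [0.5, 0.7, 0.6]
width: 0.0207
```

Emit:
move_arm([
  [0, 0.012, 0],
  [0, 0, 0],
  [0, 0, 0],
  [0, -0.02, 0],
], jaw=[1, 0.6, 0.6, 0.6], roll=[0, 0, 0, 0])

```text
t: 15.98
eef_pos: [0.5777, -0.2476, 0.1068]
ee_rot: [-1.568, -0.001, 1.573]
force: [0.6, 0.5, 0.4]
width: 0.0349
```

```bash
python3 look.py d
```

```text
scene [123. 199.] 21 [ 0.5477 -0.3004  0.011 ]
scene [217. 238.] 45 [ 0.6585 -0.0342  0.011 ]
scene [173. 269.] 57 [ 0.7471 -0.1309  0.011 ]
top [335. 136.] 184 [ 0.7679 -0.2304  0.011 ]
top [279. 175.] 40 [ 0.6579 -0.0316  0.011 ]
top [386. 178.] 48 [ 0.6068 -0.3739  0.011 ]
top [261. 186.] 17 [0.628  0.0324 0.011 ]
top [355. 195.] 38 [ 0.5628 -0.2634  0.011 ]
16.075 [ 0.5802 -0.2482  0.1102] 0.034967853230866326
```

View pics/Ld.png

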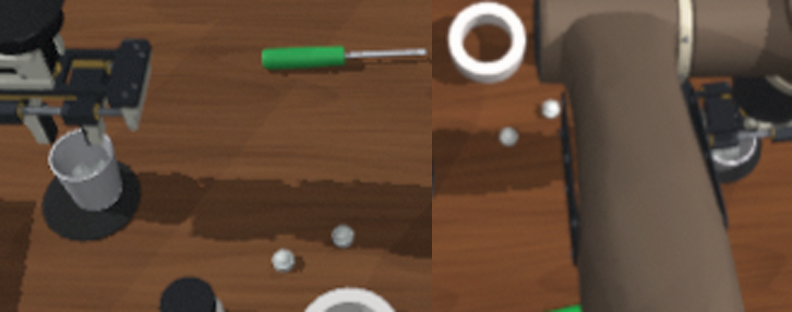

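Emit:
move_arm([
  [0.054, 0, -0.02],
  [0.054, 0, -0.02],
  [0.054, 0, -0.02],
  [0.054, 0, -0.02],
  [0, 0.055, 0],
], jaw=[0.5, 0.5, 0.5, 0.5, 0.5], roll=[0, 0, 0, 0, 0])

```text
t: 16.7
eef_pos: [0.6635, -0.0273, 0.0564]
ee_rot: [-1.582, -0.002, 1.578]
force: [1.3, -0.2, -0.9]
width: 0.0439
```

Emit:
move_arm([
  [0, 0.048, 0],
  [0, 0.002, 0],
  [0, 0, 0],
  [0, 0, 0],
  [0, -0.055, 0],
], jaw=[0.5, 1, 1, 1, 1], roll=[0, 0, 0, 0, 0])

```text
t: 17.32
eef_pos: [0.6549, -0.0333, 0.0541]
ee_rot: [-1.562, 0.001, 1.571]
force: [1.1, 0.2, -0.6]
width: 0.0209
```

Emit:
move_arm([
  [0, -0.042, 0],
  [-0.054, 0, 0.02],
  [-0.054, 0, 0.02],
  [-0.054, 0, 0.02],
  [-0.054, 0, 0.02],
], jaw=[1, 1, 1, 1, 1], roll=[0, 0, 0, 0, 0])

```text
t: 17.95
eef_pos: [0.5776, -0.2505, 0.1004]
ee_rot: [-1.572, 0.0, 1.572]
force: [1.2, 0.5, -0.2]
width: 0.0209
```

Emit:
move_arm([
  [0, 0.012, 0],
  [0, 0, 0],
  [0, 0, 0],
  [0, -0.02, 0],
], jaw=[1, 0.6, 0.6, 0.6], roll=[0, 0, 0, 0])

```text
t: 18.45
eef_pos: [0.578, -0.2475, 0.1067]
ee_rot: [-1.568, -0.001, 1.573]
force: [0.4, 0.5, 0.7]
width: 0.0349
```

```bash
python3 look.py e
```

```text
scene [123. 199.] 21 [ 0.5477 -0.3004  0.011 ]
scene [136. 199.] 25 [ 0.5465 -0.2651  0.011 ]
scene [173. 269.] 59 [ 0.7476 -0.1308  0.011 ]
top [335. 136.] 187 [ 0.7676 -0.2301  0.011 ]
top [386. 178.] 47 [ 0.607 -0.374  0.011]
top [261. 186.] 17 [0.628  0.0324 0.011 ]
top [355. 195.] 38 [ 0.5628 -0.2634  0.011 ]
18.55 [ 0.5805 -0.2482  0.11  ] 0.03493117867750984
```

View pics/Le.png

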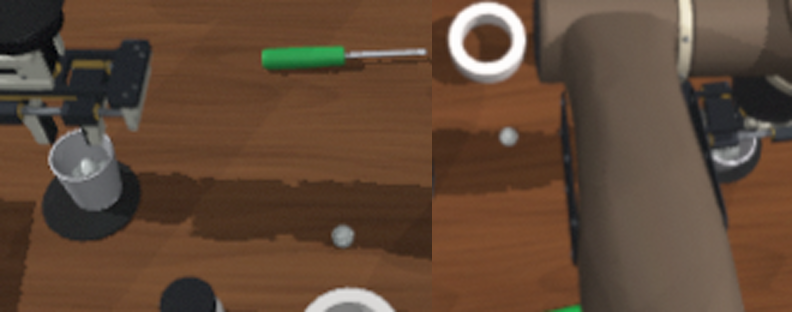

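Emit:
move_arm([
  [0.0555, 0, -0.0097],
  [0.0555, 0, -0.0097],
  [0.0555, 0, -0.0097],
  [0.0555, 0, -0.0097],
  [0.0555, 0, -0.0097],
], jaw=[0.5, 0.5, 0.5, 0.5, 0.5], roll=[0, 0, 0, 0, 0])

```text
t: 19.18
eef_pos: [0.6268, 0.0316, 0.1077]
ee_rot: [-1.571, -0.0, 1.573]
force: [-0.1, -0.3, 0.3]
width: 0.044
```

Emit:
move_arm([
  [0, 0.055, 0],
  [0, 0.048, 0],
  [0, 0.002, 0],
  [0, 0, 0],
  [0, 0, 0],
], jaw=[0.5, 0.5, 1, 1, 1], roll=[0, 0, 0, 0, 0])

```text
t: 19.8
eef_pos: [0.6267, 0.029, 0.0028]
ee_rot: [-1.571, -0.0, 1.572]
force: [0.0, 0.2, -0.3]
width: 0.0207
```

Emit:
move_arm([
  [0, -0.048, 0],
  [0, -0.048, 0],
  [-0.0555, 0, 0.0097],
  [-0.0555, 0, 0.0097],
  [-0.0555, 0, 0.0097],
], jaw=[1, 1, 1, 1, 1], roll=[0, 0, 0, 0, 0])

```text
t: 20.42
eef_pos: [0.5974, -0.1393, 0.0995]
ee_rot: [-1.572, -0.0, 1.572]
force: [0.4, -0.1, 0.3]
width: 0.0207
```

Emit:
move_arm([
  [-0.0555, 0, 0.0097],
  [-0.0555, 0, 0.0097],
  [0, 0.01, 0],
  [0, 0, 0],
  [0, 0, 0],
], jaw=[1, 1, 1, 0.6, 0.6], roll=[0, 0, 0, 0, 0])

```text
t: 21.05
eef_pos: [0.5787, -0.248, 0.0889]
ee_rot: [-1.571, 0.0, 1.573]
force: [-0.5, 0.1, -0.5]
width: 0.0332
```

Emit:
move_arm([
  [0, -0.05, 0],
  [0, -0.05, 0],
  [0.05, 0, 0],
  [0.06, 0, 0],
  [0.06, 0, 0],
], jaw=[0.6, 0, 0, 0, 0], roll=[0, 0, 0, 0, 0])

```text
t: 21.68
eef_pos: [0.5783, -0.0761, 0.1894]
ee_rot: [-1.572, -0.0, 1.573]
force: [0.8, 1.0, -0.4]
width: 0.0696
```

```bash
python3 strays.py 5; python3 - <<'E'
from h import *
ims=[]
for n,(r,c) in dict(scene=(150,90),top=(140,300)).items():
    a=cv2.imread(f'pics/{n}_5.png')
    ims.append(cv2.resize(a[r:r+100,c:c+100],None,fx=4,fy=4,interpolation=2))
cv2.imwrite('pics/cup5.png',np.hstack(ims))
E
```

```text
S [261.7045 151.75  ] 44 [0.3704 0.0727 0.011 ]
S [312.5385 160.7179] 39 [0.4013 0.2204 0.011 ]
S [453.6898 194.5134] 187 [0.5115 0.6    0.011 ]
S [142.2    188.0667] 30 [ 0.5117 -0.2546  0.011 ]
S [124.8788 200.    ] 33 [ 0.5529 -0.2939  0.011 ]
S [135.9333 199.8667] 30 [ 0.5517 -0.2636  0.011 ]
S [173.0877 269.193 ] 57 [ 0.7496 -0.1309  0.011 ]
T [327.4559 161.3971] 68 [ 0.6844 -0.1923  0.011 ]
T [115.3448 156.8621] 29 [0.7828 0.4944 0.011 ]
T [323.6585 176.8902] 82 [ 0.6343 -0.1721  0.011 ]
T [351.3 188.7] 180 [ 0.5852 -0.2544  0.011 ]
T [203.6667 226.1212] 33 [0.5204 0.2259 0.011 ]
21.775 [ 0.5786 -0.073   0.1895]
```

View pics/cup5.png

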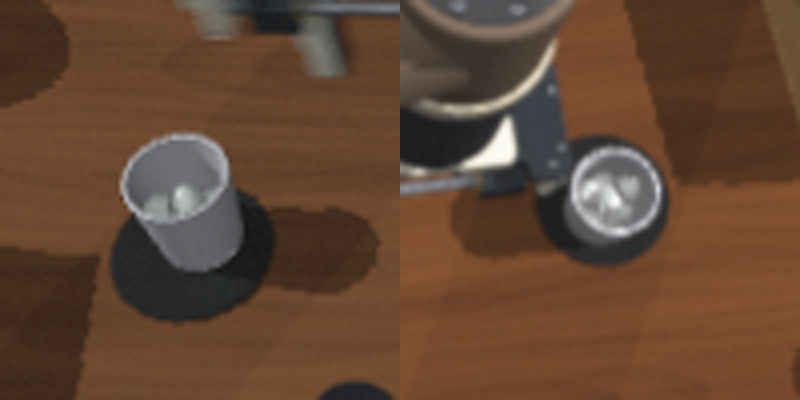

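View pics/scene_5.png

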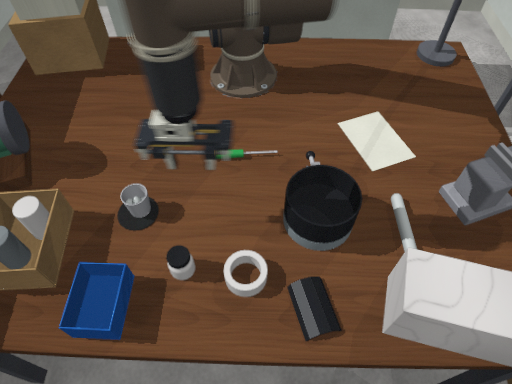

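View pics/top_5.png

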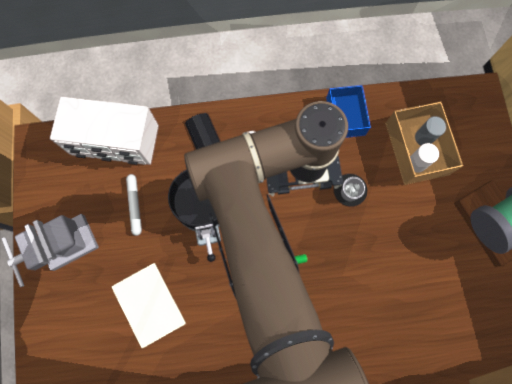

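Emit:
move_arm([
  [0, 0, 0],
  [0, 0, 0],
  [0, 0, 0],
  [0, 0, 0],
  [0, 0, 0],
], jaw=[0, 0, 0, 0, 0], roll=[-0.175, -0.175, -0.175, -0.175, -0.175])

```text
t: 22.4
eef_pos: [0.5784, -0.078, 0.189]
ee_rot: [-1.571, 0.0, 2.454]
force: [0.2, 0.6, 0.1]
width: 0.0877
```

Emit:
move_arm([
  [0, 0, 0],
  [0, 0, 0],
  [0, 0, 0],
  [0, 0, 0],
  [0, 0, 0],
], jaw=[0, 0, 0, 0, 0], roll=[-0.175, -0.175, -0.175, -0.17, 0])

```text
t: 23.02
eef_pos: [0.5784, -0.0782, 0.189]
ee_rot: [-1.571, 0.001, -3.141]
force: [0.5, 0.1, -0.2]
width: 0.0878
```

```bash
python3 - <<'E'
from h import *
fs=arm.grab_frame("scene");ft=arm.grab_frame("top")
print(onplane(fs,133.75+.0,195.5,.074),onplane(ft,354,188,.074),tri(fs,(133.75,195.5),ft,(354,188)))
# bowl rim fit: project model circles
for f,n in((fs,"scene"),(ft,"top")):
    im=f["pixels"].copy(); im=cv2.resize(im,None,fx=1.5,fy=1.5,interpolation=2)
    t=np.linspace(0,2*np.pi,120)
    for (cx,cy,z,r) in((.5965,.2235,.12,.09),(.5775,-.249,.074,.034),(.5775,-.249,.004,.027),(.582,-.2515,.004,.055)):
        p=proj(f,np.c_[cx+r*np.cos(t),cy+r*np.sin(t),0*t+z])
        for q in p: cv2.circle(im,tuple(int(v) for v in (q+.5)*1.5),0,(0,255,255),-1)
    cv2.imwrite(f"pics/m_{n}.png",im)
    print(n,arm.landmark_of(f,"cup_mid")[:1],arm.landmark_of(f,"bowl_floor")[:1],arm.landmark_of(f,"mat_top")[:1])
print(arm.get_state()["eef_pos"],arm.get_state()["ee_rot"])
E
```

```text
[ 0.58136884 -0.24595092  0.074     ] [ 0.57262467 -0.24768265  0.074     ] (array([ 0.57471244, -0.25004305,  0.06446104]), np.float64(6.052593318751726e-05))
scene [{'position': [0.578, -0.245, 0.0348], 'p': 0.6}] [{'position': [0.5951, 0.2219, 0.045], 'p': 0.7}] [{'position': [0.583, -0.2554, 0.004], 'p': 0.78}]
top [{'position': [0.5728, -0.2476, 0.0394], 'p': 0.78}] [{'position': [0.5969, 0.2244, 0.0457], 'p': 0.7}] [{'position': [0.589, -0.2514, 0.0045], 'p': 0.79}]
[ 0.57819459 -0.07895143  0.18854767] [-1.57078906e+00 -4.14940259e-05  3.14073144e+00]
```

View pics/m_scene.png

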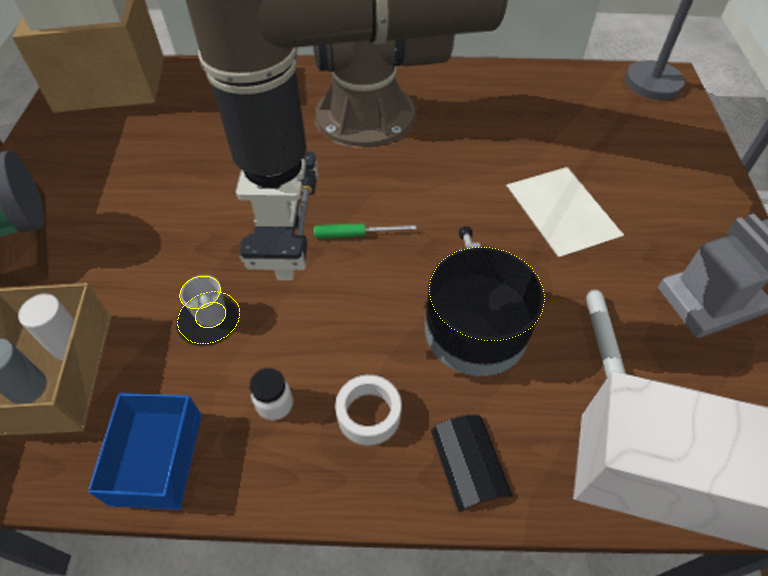

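View pics/m_top.png

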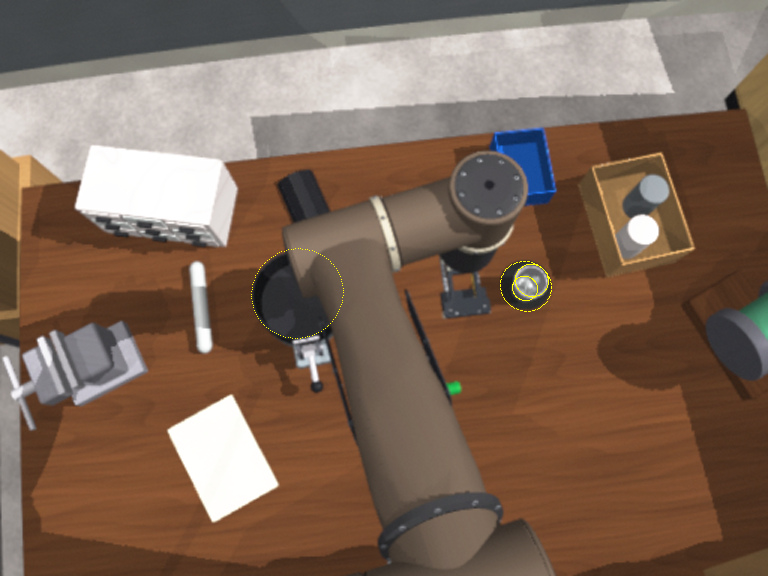

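Emit:
move_arm([
  [0, 0, 0.057],
  [0, 0, 0.057],
  [0, 0, 0.057],
  [0, 0, 0],
  [0, 0.05, 0],
], jaw=[0, 0, 0, 0, 0], roll=[0, 0, 0, 0, 0])

```text
t: 24.05
eef_pos: [0.581, -0.2513, 0.1417]
ee_rot: [-1.569, 0.008, 3.14]
force: [-0.5, 0.5, -1.6]
width: 0.0874
```

```bash
python3 look.py f; python3 -c "
from h import *
print(arm.get_state()['eef_pos'],arm.get_state()['ee_rot'])"
```

```text
scene [142. 188.] 30 [ 0.5092 -0.2546  0.011 ]
scene [136. 200.] 30 [ 0.5492 -0.2636  0.011 ]
scene [126. 202.] 24 [ 0.557  -0.2895  0.011 ]
scene [173. 269.] 57 [ 0.7471 -0.1309  0.011 ]
top [338. 132.] 191 [ 0.7812 -0.2432  0.011 ]
top [351. 188.] 41 [ 0.5866 -0.2547  0.011 ]
24.15 [ 0.5748 -0.2488  0.1337] 0.08767478789067659
[ 0.57477844 -0.24881236  0.13369697] [-1.5734263  -0.00819287  3.13978121]
```

View pics/Lf.png

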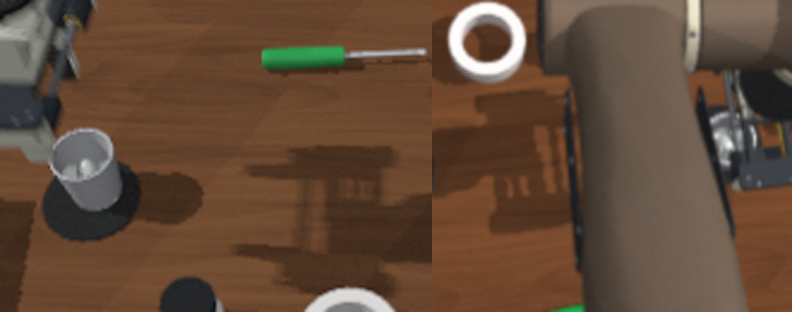

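Emit:
move_arm([
  [0, 0, 0],
  [0, 0.03, 0],
  [0, 0.04, 0],
  [0, 0.03, 0],
  [0, 0.008, 0],
], jaw=[0, 0, 0, 0, 0], roll=[0, 0, 0, 0, 0])

```text
t: 24.78
eef_pos: [0.5786, -0.2496, 0.0307]
ee_rot: [-1.571, -0.001, -3.141]
force: [0.5, 0.0, 0.4]
width: 0.0877
```

Emit:
move_arm([
  [0, 0, 0],
  [0, 0, 0],
  [0, 0, 0],
  [0, 0, 0],
  [0, 0, 0],
], jaw=[0.2, 0.3, 0.5, 0.5, 0.5], roll=[0, 0, 0, 0, 0], grip_force=25)

```text
t: 25.4
eef_pos: [0.5789, -0.2501, 0.0322]
ee_rot: [-1.57, 0.002, -3.141]
force: [-1.7, 2.2, 6.1]
width: 0.0671
```

```bash
python3 look.py g; python3 -c "
from h import *
print(arm.get_state()['eef_pos'],arm.get_state()['force'])"
```

```text
scene [107. 177.] 177 [ 0.4725 -0.363   0.011 ]
scene [173. 269.] 59 [ 0.7476 -0.1308  0.011 ]
top [330. 148.] 151 [ 0.7285 -0.2074  0.011 ]
top [387. 175.] 29 [ 0.6153 -0.377   0.011 ]
top [345. 188.] 33 [ 0.5909 -0.2336  0.011 ]
25.5 [ 0.579  -0.2501  0.0323] 0.06694323405990091
[ 0.57896978 -0.2501278   0.03225593] [-2.60915099  1.16299144  7.16389077]
```

View pics/Lg.png

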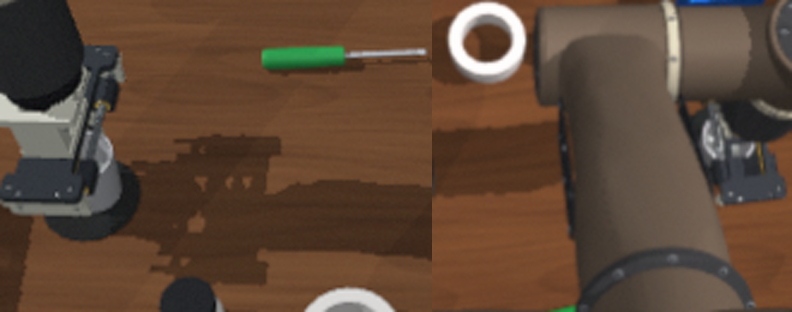

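Emit:
move_arm([
  [0, 0, 0],
  [0, 0, 0],
  [0, -0.015, 0],
  [0, -0.012, 0],
], jaw=[0, 0, 0, 0], roll=[0, 0, 0, 0])

```text
t: 26.0
eef_pos: [0.5786, -0.2501, 0.0589]
ee_rot: [-1.57, 0.001, -3.141]
force: [0.2, -0.8, -0.1]
width: 0.0874
```

Emit:
move_arm([
  [0, 0, 0],
  [0, 0, 0],
  [0, 0, 0],
  [0, 0, 0],
  [0, 0, 0],
], jaw=[0.1, 0.2, 0.3, 0.5, 0.5], roll=[0, 0, 0, 0, 0], grip_force=25)

```text
t: 26.62
eef_pos: [0.5781, -0.2499, 0.0573]
ee_rot: [-1.571, -0.0, -3.142]
force: [0.7, 0.5, 0.3]
width: 0.0671
```

```bash
python3 look.py h; python3 -c "
from h import *
print(arm.get_state()['eef_pos'],arm.get_state()['force'])"
```

```text
scene [104. 170.] 171 [ 0.4459 -0.3797  0.011 ]
scene [144. 189.] 23 [ 0.5128 -0.2495  0.011 ]
scene [173. 269.] 59 [ 0.7476 -0.1308  0.011 ]
top [332. 145.] 167 [ 0.7399 -0.215   0.011 ]
top [345. 187.] 52 [ 0.5928 -0.236   0.011 ]
26.725 [ 0.5781 -0.25    0.0573] 0.06714712109995848
[ 0.578087   -0.24995232  0.0573321 ] [ 0.49394744 -0.060955    0.65639165]
```

View pics/Lh.png

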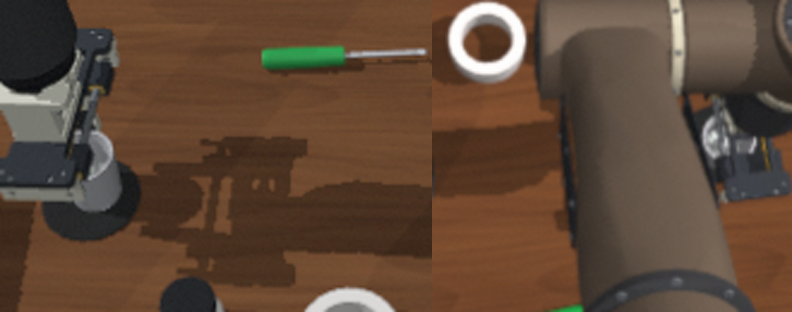

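Emit:
move_arm([
  [0, -0.01, 0],
  [0, -0.02, 0],
  [0, -0.03, 0],
  [0, -0.03, 0],
  [0, -0.03, 0],
], jaw=[0.5, 0.5, 0.5, 0.5, 0.5], roll=[0, 0, 0, 0, 0])

```text
t: 27.35
eef_pos: [0.5777, -0.2498, 0.1786]
ee_rot: [-1.571, -0.001, 3.141]
force: [0.4, 0.3, -2.6]
width: 0.0669
```

```bash
python3 look.py i; python3 -c "
from h import *
print(arm.get_state()['eef_pos'],arm.get_state()['force'])"
```

```text
scene [123. 172.] 17 [ 0.4529 -0.3221  0.011 ]
scene [173. 269.] 59 [ 0.7476 -0.1308  0.011 ]
top [343. 123.] 198 [ 0.809  -0.2628  0.011 ]
top [354. 175.] 62 [ 0.6298 -0.2721  0.011 ]
top [362. 178.] 12 [ 0.615  -0.2951  0.011 ]
27.45 [ 0.5799 -0.2506  0.1817] 0.06695213114770665
[ 0.57991713 -0.2505505   0.18165034] [ 0.96778052 -0.86501196 -2.42913605]
```

View pics/Li.png

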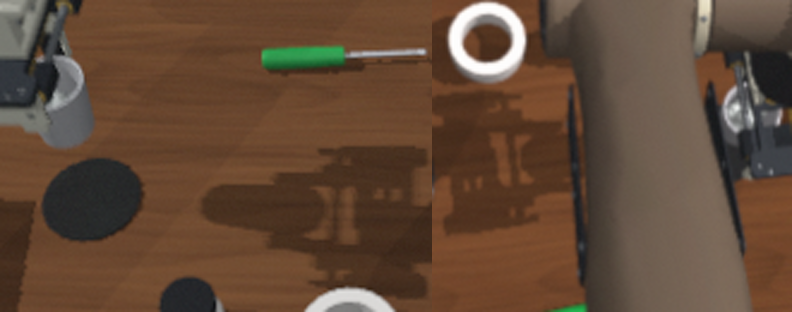

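Emit:
move_arm([
  [-0.002, 0, -0.015],
  [-0.004, 0, -0.03],
  [-0.004, 0, -0.035],
  [-0.004, 0, -0.035],
  [-0.004, 0, -0.035],
], jaw=[0.5, 0.5, 0.5, 0.5, 0.5], roll=[0, 0, 0, 0, 0])

```text
t: 28.08
eef_pos: [0.5952, -0.0981, 0.1759]
ee_rot: [-1.571, -0.003, 3.141]
force: [1.3, -0.8, -3.9]
width: 0.0673
```

Emit:
move_arm([
  [0, 0, -0.035],
  [0, 0, -0.035],
  [0, 0, -0.035],
  [0, 0, -0.03],
  [0, 0, -0.02],
], jaw=[0.5, 0.5, 0.5, 0.5, 0.5], roll=[0, 0, 0, 0, 0])

```text
t: 28.7
eef_pos: [0.5952, 0.0567, 0.1762]
ee_rot: [-1.57, -0.002, -3.141]
force: [0.3, -0.2, -2.8]
width: 0.0673
```

```bash
cat > lookb.py <<'E'
from h import *
import sys
np.set_printoptions(precision=4,suppress=True)
tag=sys.argv[1]
ims=[]
for n,(r,c,w) in dict(scene=(90,200,180),top=(130,160,150)).items():
    f=arm.grab_frame(n)
    ims.append(cv2.resize(f["pixels"][r:r+150,c:c+w],None,fx=2.4,fy=2.4,interpolation=2))
cv2.imwrite(f'pics/B{tag}.png',np.hstack(ims))
s=arm.get_state();print(s["t"],s["eef_pos"],s["width"],s["force"],s["moment"])
E
python3 lookb.py a
```

```text
28.8 [0.5957 0.057  0.1765] 0.06662651925944972 [ 0.0578 -0.2329 -3.5812] [-0.1435 -0.0091  0.0328]
```

View pics/Ba.png

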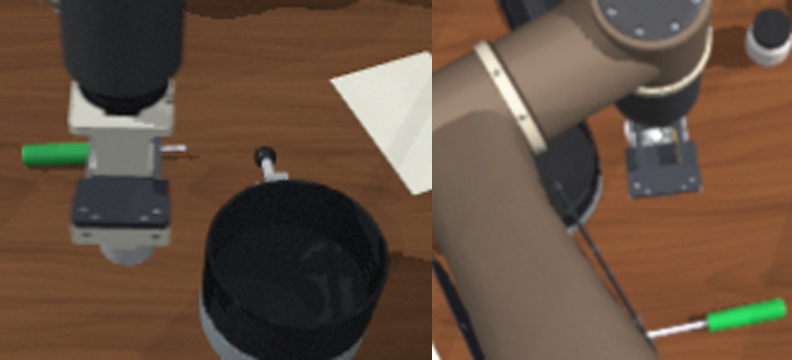

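Emit:
move_arm([
  [0, 0.012, 0],
  [0, 0.01, -0.01],
  [0, 0, -0.015],
  [0, 0, -0.012],
  [0, 0, -0.006],
], jaw=[0.5, 0.5, 0.5, 0.5, 0.5], roll=[0, 0, 0, 0, 0])

```text
t: 29.42
eef_pos: [0.5965, 0.0992, 0.1559]
ee_rot: [-1.571, 0.001, -3.141]
force: [0.0, 0.3, -3.3]
width: 0.0668
```

```bash
python3 lookb.py b
```

```text
29.525 [0.5964 0.0989 0.1559] 0.06709699627944735 [-0.5092  0.1174 -3.2559] [-0.0481  0.116  -0.0261]
```

View pics/Bb.png

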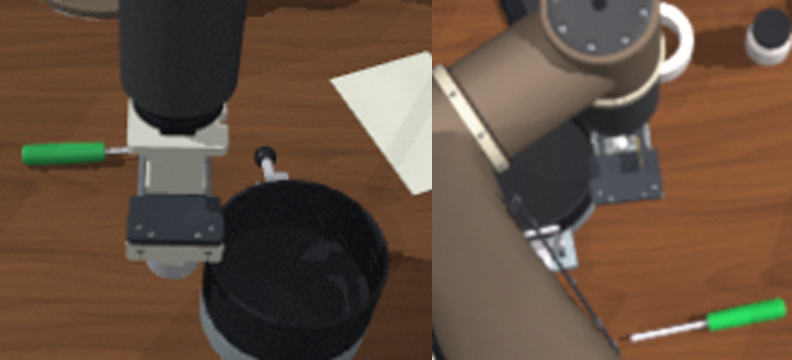

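Emit:
move_arm([
  [0, 0, -0.0055],
  [0, -0.0055, -0.0145],
  [0, -0.002, -0.0155],
  [0, 0, 0],
], jaw=[0.5, 0.5, 0.5, 0.5], roll=[0, 0, 0, 0])

```text
t: 30.02
eef_pos: [0.5968, 0.1349, 0.1638]
ee_rot: [-1.571, 0.001, -3.14]
force: [-0.5, -0.8, -0.6]
width: 0.0671
```

```bash
python3 lookb.py c
```

```text
30.125 [0.5965 0.134  0.1634] 0.06708996503181264 [ 0.9654 -1.3876 -1.7417] [-0.5777 -0.1303  0.0219]
```

View pics/Bc.png

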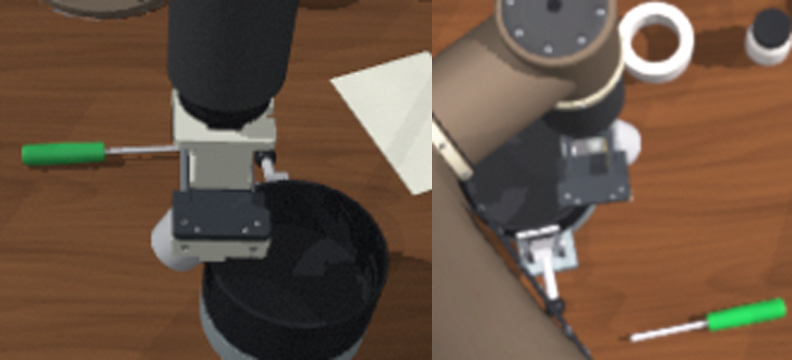

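Emit:
move_arm([
  [0, 0.002, -0.0155],
  [0, 0.006, -0.014],
  [0, 0, 0],
], jaw=[0.5, 0.5, 0.5], roll=[0, 0, 0])

```text
t: 30.5
eef_pos: [0.5962, 0.1643, 0.1546]
ee_rot: [-1.571, -0.0, -3.14]
force: [-0.4, -0.6, 1.2]
width: 0.0671
```

```bash
python3 lookb.py d
```

```text
30.6 [0.5963 0.1635 0.155 ] 0.0668219540413633 [0.2253 0.4988 0.6181] [-0.0991  0.1741  0.0124]
```

View pics/Bd.png

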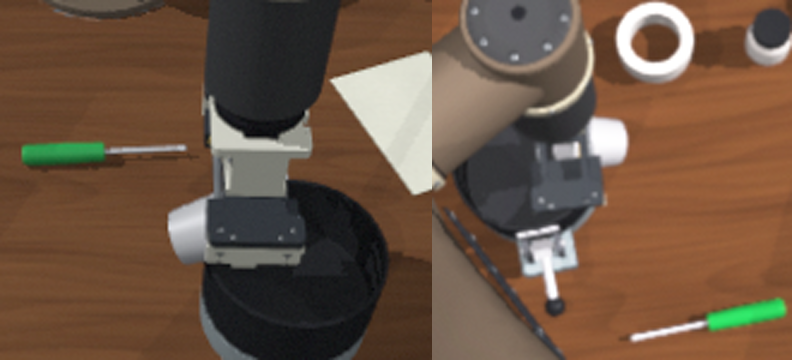

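Emit:
move_arm([
  [0, 0.0095, -0.012],
  [0, 0.0125, -0.0095],
  [0, 0, 0],
  [0, 0, 0],
], jaw=[0.5, 0.5, 0.5, 0.5], roll=[0, 0, 0, 0])

```text
t: 31.1
eef_pos: [0.596, 0.1848, 0.1328]
ee_rot: [-1.571, -0.001, -3.141]
force: [-0.9, 1.5, -0.7]
width: 0.0669
```

```bash
python3 lookb.py e
```

```text
31.2 [0.5962 0.1845 0.1331] 0.06707061928753248 [-1.365   1.1409  0.7612] [ 0.4852  0.368  -0.0362]
```

View pics/Be.png

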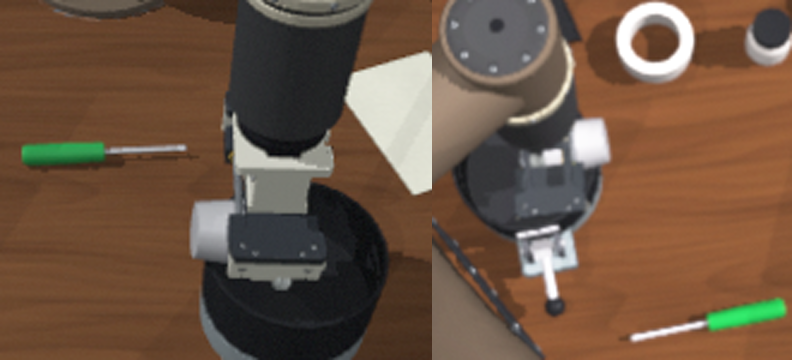

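Emit:
move_arm([
  [0, 0.0095, -0.0042],
  [0, 0.01, -0.0026],
  [0, 0, 0],
  [0, 0, 0],
  [0, 0, 0],
], jaw=[0.5, 0.5, 0.5, 0.5, 0.5], roll=[0, 0, 0, 0, 0])

```text
t: 31.82
eef_pos: [0.5961, 0.1913, 0.1136]
ee_rot: [-1.571, -0.0, 3.142]
force: [0.0, 0.9, -0.4]
width: 0.0671
```

```bash
python3 lookb.py f
```

```text
31.925 [0.5962 0.1913 0.1137] 0.06676893935812982 [-0.4332  1.4346  0.1638] [ 0.5006  0.2936 -0.0092]
```

View pics/Bf.png

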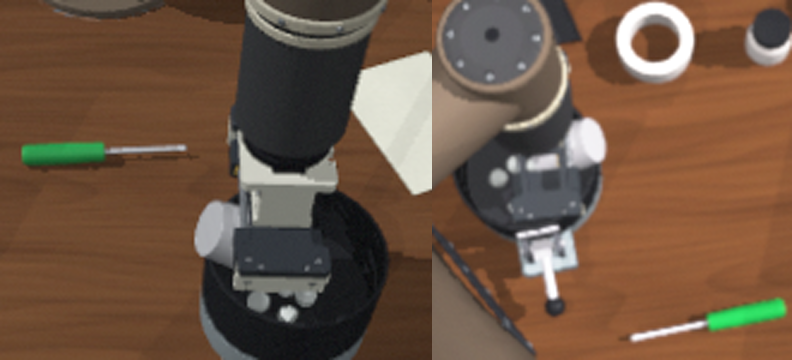

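Emit:
move_arm([
  [0, 0, -0.008],
  [0, 0, 0.008],
  [0, 0, -0.008],
  [0, 0, 0.008],
  [0.008, 0, 0],
], jaw=[0.5, 0.5, 0.5, 0.5, 0.5], roll=[0, 0, 0, 0, 0])

```text
t: 32.55
eef_pos: [0.5886, 0.1912, 0.1137]
ee_rot: [-1.571, 0.001, 3.141]
force: [0.5, 1.8, -0.6]
width: 0.0671
```

Emit:
move_arm([
  [-0.012, 0, 0],
  [0.012, 0, 0],
  [-0.012, 0, 0],
  [0.004, 0, 0],
  [0, 0, 0],
], jaw=[0.5, 0.5, 0.5, 0.5, 0.5], roll=[0, 0, 0, 0, 0])

```text
t: 33.17
eef_pos: [0.5959, 0.1914, 0.1135]
ee_rot: [-1.571, -0.0, 3.141]
force: [-0.8, 0.8, 0.7]
width: 0.0668
```

```bash
python3 lookb.py g
```

```text
33.275 [0.5959 0.1914 0.1135] 0.067272224798386 [-0.7907  1.5545  0.1632] [ 0.671   0.3279 -0.0192]
```

View pics/Bg.png

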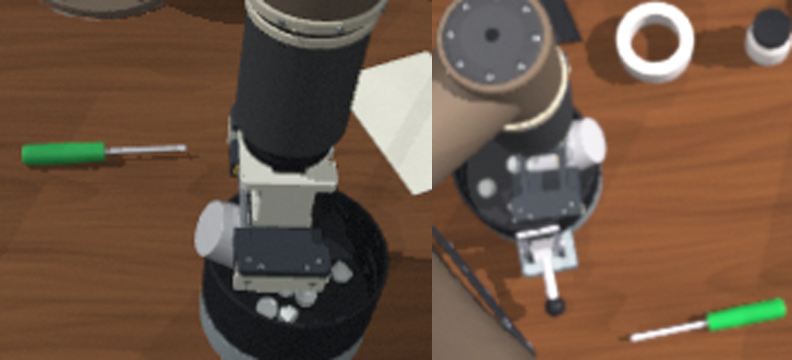

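Emit:
move_arm([
  [0, -0.015, 0],
  [0, -0.025, 0],
  [0, -0.03, 0],
  [0, -0.02, 0],
  [0, 0, 0],
], jaw=[0.5, 0.5, 0.5, 0.5, 0.5], roll=[0, 0, 0, 0, 0])

```text
t: 33.9
eef_pos: [0.597, 0.1915, 0.2059]
ee_rot: [-1.572, 0.003, 3.142]
force: [1.1, 0.8, -2.1]
width: 0.067
```

```bash
python3 lookb.py h
```

```text
34.0 [0.5957 0.191  0.2032] 0.06703906036449254 [ 0.1247 -0.4183 -1.8548] [0.1169 0.1511 0.0149]
```

View pics/Bh.png

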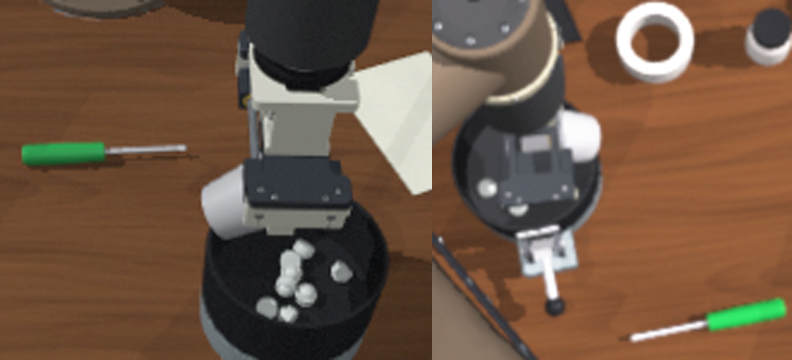

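```bash
python3 - <<'E'
from h import *
F=[]
for i in range(12):
    f=arm.grab_frame("scene"); F.append(arm.get_state()["force"])
print(np.mean(F,0),np.std(F,0))
cv2.imwrite('pics/z9.png',cv2.resize(f["pixels"][150:250,270:370],None,fx=6,fy=6,interpolation=2))
E
```

```text
[ 0.0412952  -0.12561067 -1.63965475] [0.48070183 0.47303711 0.57642518]
```

View pics/z9.png

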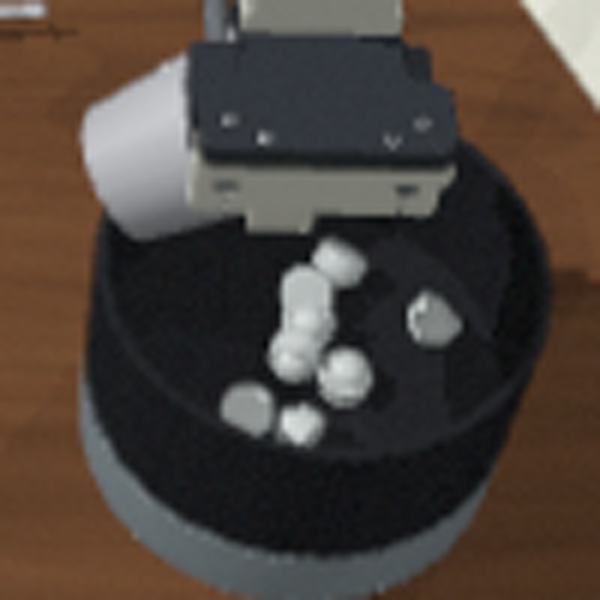

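Emit:
move_arm([
  [0, 0, 0],
  [0, 0, 0],
  [0, 0, 0],
  [0, 0, 0],
], jaw=[0.5, 0.5, 0.5, 0.5], roll=[0, 0, 0, 0], grip_force=8)

```text
t: 35.1
eef_pos: [0.5962, 0.1913, 0.2035]
ee_rot: [-1.571, -0.0, -3.142]
force: [0.2, -1.2, -2.5]
width: 0.0675
```

```bash
python3 lookb.py i
```

```text
35.2 [0.5962 0.1913 0.2036] 0.06745689128401192 [ 0.7975 -0.6317 -1.8974] [ 0.0006  0.059  -0.0825]
```

View pics/Bi.png

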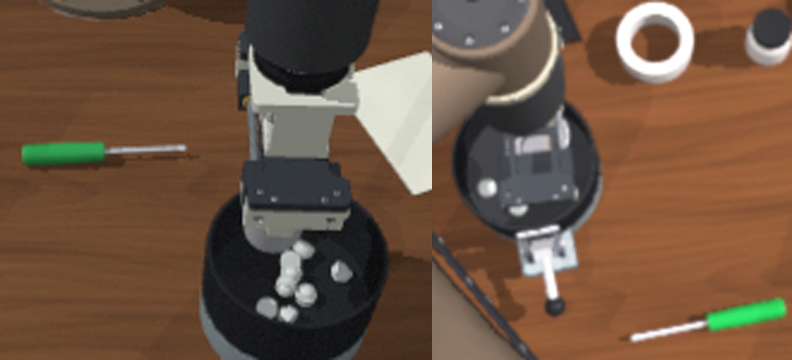

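Emit:
move_arm([
  [0, 0, 0],
  [0, -0.005, 0.01],
  [0, 0, 0.025],
  [0, 0, 0.035],
  [0, 0, 0.04],
], jaw=[0.5, 0.5, 0.5, 0.5, 0.5], roll=[0, 0, 0, 0, 0], grip_force=25)

```text
t: 35.83
eef_pos: [0.5959, 0.0792, 0.2088]
ee_rot: [-1.571, 0.0, -3.141]
force: [0.7, -0.3, -1.8]
width: 0.0663
```

Emit:
move_arm([
  [0.002, 0, 0.04],
  [0.002, 0, 0.04],
  [0.002, 0, 0.04],
  [0.002, 0, 0.04],
  [0.002, 0, 0.04],
], jaw=[0.5, 0.5, 0.5, 0.5, 0.5], roll=[0, 0, 0, 0, 0])

```text
t: 36.45
eef_pos: [0.5853, -0.1213, 0.2089]
ee_rot: [-1.571, 0.0, 3.141]
force: [1.0, -0.7, -1.3]
width: 0.0669
```

Emit:
move_arm([
  [0.002, 0, 0.04],
  [0.002, 0, 0.04],
  [0, 0, 0.03],
  [0, 0, 0.02],
  [0, 0.02, 0],
], jaw=[0.5, 0.5, 0.5, 0.5, 0.5], roll=[0, 0, 0, 0, 0])

```text
t: 37.08
eef_pos: [0.5826, -0.251, 0.1899]
ee_rot: [-1.57, 0.003, 3.14]
force: [0.9, 0.4, -2.2]
width: 0.067
```

```bash
python3 look.py j;python3 lookb.py j
```

```text
scene [173. 269.] 61 [ 0.7477 -0.1302  0.011 ]
top [354. 174.] 44 [ 0.6322 -0.2698  0.011 ]
37.175 [ 0.5804 -0.2491  0.1865] 0.06672267108181004
37.275 [ 0.5818 -0.2489  0.1887] 0.06647561154292576 [ 0.0621  0.028  -1.2743] [-0.0036  0.0926 -0.0019]
```

View pics/Lj.png

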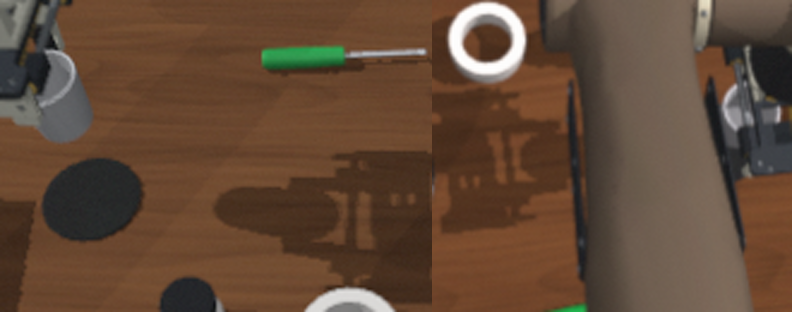

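View pics/Bj.png

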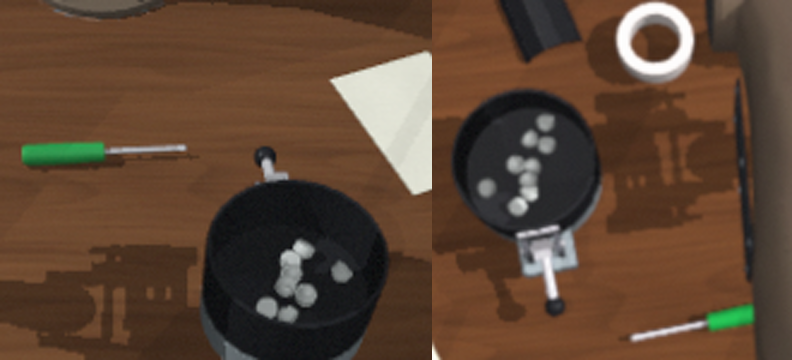

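Emit:
move_arm([
  [0, 0.035, 0.001],
  [0, 0.04, 0.001],
  [0, 0.03, 0],
  [0, 0.014, 0],
  [0, 0.006, 0],
], jaw=[0.5, 0.5, 0.5, 0.5, 0.5], roll=[0, 0, 0, 0, 0])

```text
t: 37.9
eef_pos: [0.5827, -0.2506, 0.0639]
ee_rot: [-1.57, 0.0, -3.141]
force: [0.2, 0.3, -0.6]
width: 0.0667
```

```bash
python3 look.py k;python3 lookb.py k
```

```text
scene [101. 169.] 170 [ 0.4435 -0.3894  0.011 ]
scene [141. 194.] 35 [ 0.528  -0.2532  0.011 ]
scene [173. 269.] 59 [ 0.7476 -0.1308  0.011 ]
top [332. 141.] 169 [ 0.7503 -0.2187  0.011 ]
top [390. 170.] 35 [ 0.6323 -0.3921  0.011 ]
top [346. 185.] 44 [ 0.598  -0.2377  0.011 ]
38.0 [ 0.5827 -0.2506  0.0641] 0.06648019981626493
38.1 [ 0.5831 -0.2508  0.0648] 0.06654017116791204 [ 0.3411  0.1182 -1.6589] [-0.0368  0.1077 -0.0006]
```

View pics/Lk.png

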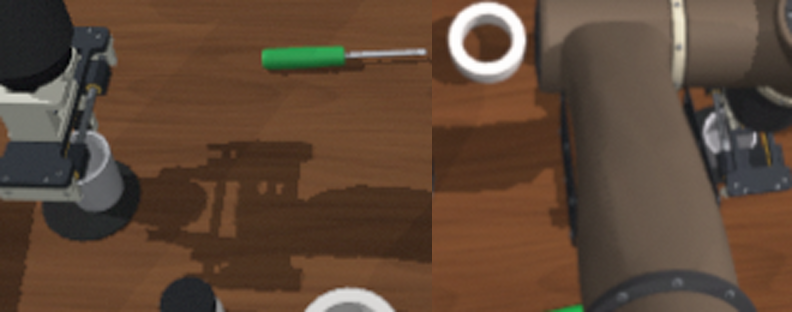

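Still 6–7 mm above the mat; I'll lower in small steps.

Emit:
move_arm([
  [0, 0.004, 0],
  [0, 0.002, 0],
  [0, 0.002, 0],
  [0, 0, 0],
], jaw=[0.5, 0.5, 0.5, 0.5], roll=[0, 0, 0, 0])

```text
t: 38.6
eef_pos: [0.5834, -0.251, 0.0596]
ee_rot: [-1.569, 0.004, -3.14]
force: [-6.8, 4.7, 20.8]
width: 0.0665
```

```bash
python3 - <<'E'
from h import *
F=[]
for i in range(6):
    f=arm.grab_frame("scene"); F.append(arm.get_state()["force"])
print(np.mean(F,0),arm.get_state()["eef_pos"])
E
```

```text
[-6.82355722  4.60438587 21.31220111] [ 0.58336376 -0.25097368  0.05960753]
```

Emit:
move_arm([
  [0, -0.0015, 0],
  [0, 0, 0],
  [0, 0, 0],
  [0, 0, 0],
  [0, 0, 0],
], jaw=[0.5, 0.5, 0.2, 0.1, 0], roll=[0, 0, 0, 0, 0])

```text
t: 39.52
eef_pos: [0.5823, -0.2507, 0.0571]
ee_rot: [-1.571, 0.0, 3.142]
force: [0.2, -0.3, 0.5]
width: 0.0836
```

Emit:
move_arm([
  [0, 0, 0],
  [0, -0.02, 0],
  [0, -0.05, 0],
  [0, -0.05, 0],
  [0, -0.05, 0],
], jaw=[0, 0, 0, 0, 0], roll=[0, 0, 0, 0, 0])

```text
t: 40.15
eef_pos: [0.582, -0.2507, 0.2286]
ee_rot: [-1.571, -0.0, -3.142]
force: [-0.4, 0.0, -1.2]
width: 0.0877
```

Emit:
move_arm([
  [0, 0, 0.05],
  [0, 0, 0.06],
  [0, 0, 0.06],
  [0, 0, 0.05],
  [0, 0, 0],
], jaw=[0, 0, 0, 0, 0], roll=[0, 0, 0, 0, 0])

```text
t: 40.78
eef_pos: [0.5809, -0.4741, 0.2251]
ee_rot: [-1.571, -0.002, 3.137]
force: [0.3, 0.5, -0.3]
width: 0.0878
```

```bash
python3 - <<'E'
from h import *
np.set_printoptions(precision=4,suppress=True)
t=np.linspace(0,2*np.pi,120)
for n in("scene","top"):
    f=arm.grab_frame(n); im=f["pixels"]; cv2.imwrite(f"pics/fin_{n}.png",cv2.resize(im,None,fx=1.5,fy=1.5,interpolation=2))
    (r,c)=(150,90) if n=="scene" else (140,300)
    a=cv2.resize(im[r:r+100,c:c+100],None,fx=4,fy=4,interpolation=2)
    (r,c)=(140,270) if n=="scene" else (150,150)
    b=cv2.resize(im[r:r+100,c:c+100],None,fx=4,fy=4,interpolation=2)
    cv2.imwrite(f"pics/finz_{n}.png",np.hstack([a,b]))
    for th in ("cup_mid","mat_top","lever_knob","roll_mid","jar_mid","driver_grip","pylon_mid"):
        print(n,th,[(np.array(r["position"]),round(r["p"],2)) for r in arm.landmark_of(f,th)[:1]])
    if n=="scene": print([ (np.array(r["position"]),round(r["p"],2)) for r in arm.landmark_of(f,"inside0_mid")])
s=arm.get_state();print(s["t"],s["eef_pos"],s["force"])
E
```

```text
scene cup_mid [(array([0.596 , 0.2196, 0.0466]), 0.7)]
scene mat_top [(array([ 0.5807, -0.2542,  0.0007]), 0.64)]
scene lever_knob [(array([0.4144, 0.2105, 0.0517]), 0.64)]
scene roll_mid [(array([0.5955, 0.2235, 0.0451]), 0.65)]
scene jar_mid [(array([ 0.7439, -0.1079,  0.0362]), 0.7)]
scene driver_grip [(array([ 0.3816, -0.0198,  0.0139]), 0.65)]
scene pylon_mid [(array([0.617 , 0.4405, 0.0181]), 0.81)]
[(array([0.5847, 0.2758, 0.0569]), 0.55)]
top cup_mid [(array([ 0.5817, -0.2489,  0.0397]), 0.58)]
top mat_top [(array([ 0.5898, -0.2514,  0.0009]), 0.62)]
top lever_knob [(array([0.4151, 0.205 , 0.056 ]), 0.65)]
top roll_mid [(array([0.76  , 0.0436, 0.0192]), 0.58)]
top jar_mid [(array([ 0.7411, -0.1082,  0.0349]), 0.54)]
top driver_grip []
top pylon_mid [(array([0.6161, 0.4451, 0.0153]), 0.76)]
41.625 [ 0.5822 -0.4707  0.2271] [-0.4802 -0.4133  0.1667]
```

View pics/fin_scene.png

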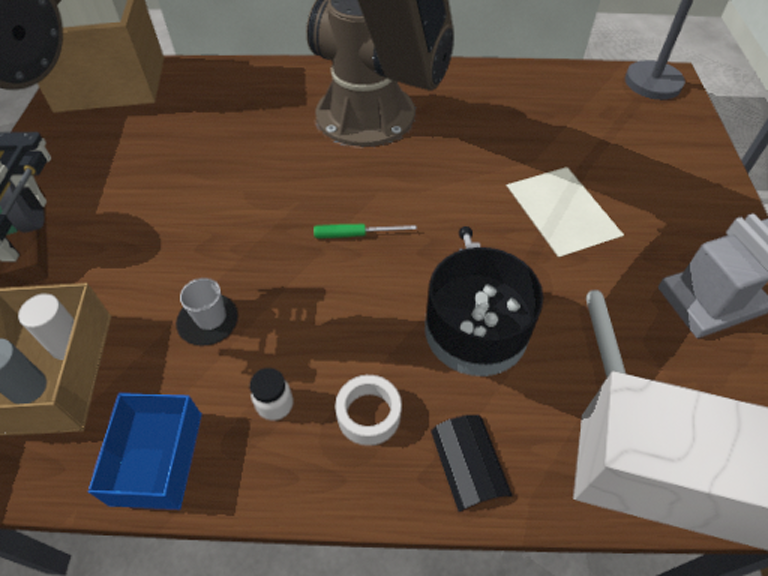

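View pics/finz_scene.png

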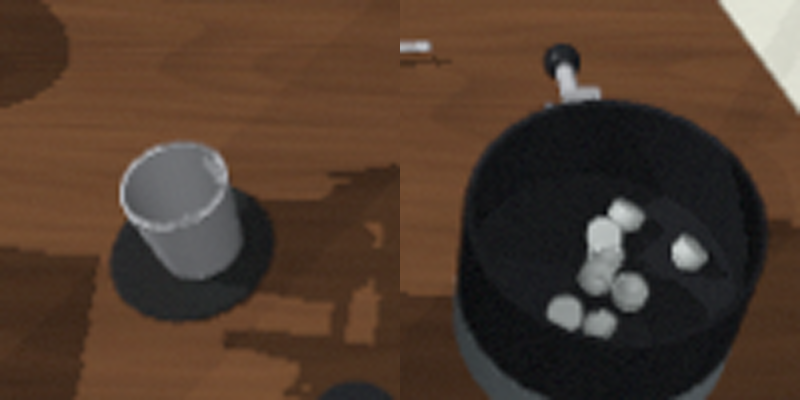

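View pics/finz_top.png

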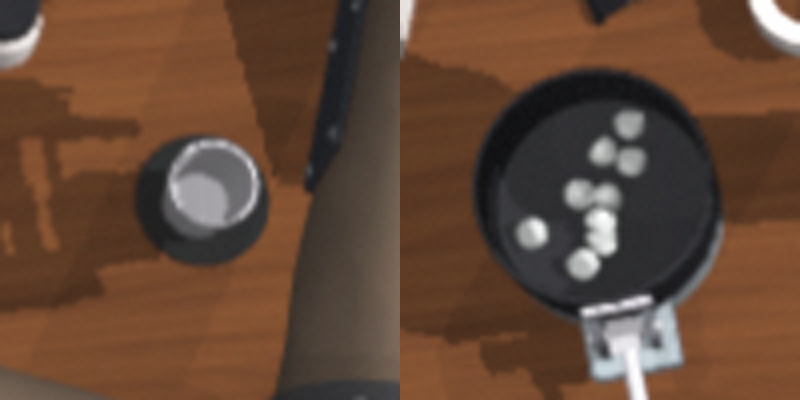

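```bash
python3 -c "
from h import *
print(arm.job_done()); print(arm.get_state()['t'],arm.get_state()['force'])"
```

```text
the job is handed in; nothing more can be done
None
the job is handed in; nothing more can be done
```

The job is done and handed in at about 42 s. The lever is down, every tube plug is in the machine's bowl, and the empty cup stands upright on its mat.

**What I did:**
- I pressed the clamp lever down with closed fingers until it snapped over.
- I picked up all six stray plugs one by one and dropped them into the cup.
- To pour, I held the cup by its rim and pushed its wall against the bowl's rim, which tipped it about 110° into the bowl. I then loosened the grip so the empty cup swung upright again and set it back on the mat.

**What the last checks showed:**
- **Lever:** its knob is about 52–56 mm above the bench, against 54 mm for fully down.
- **Plugs:** the top view shows nine in the bowl. That fits six strays plus the most the cup could have held at the start, three. None show on the bench.
- **Cup:** the last pictures show it upright, empty and on its mat.
- **Bystanders:** the jar, tube, roll and screwdriver all read within about 4 mm of where they started.

**Checks that disagreed or were rough:**
- **Misread names:** in the last scene picture the network put both the cup and the roll at the bowl. The top view and the picture itself show each where it belongs. The screwdriver was found only in the scene view.
- **Plug count:** some plugs overlap in the scene view, so I could make out only eight there. The nine come from the top view.
- **Pressing on the mat:** setting the cup down briefly pressed it with about 21 N. I eased off before letting go.

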